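# Lock out and clear the offcut trap beside the bandsaw

## Robot

A 7-joint arm with a two-finger parallel gripper is mounted at the origin on the work surface. World frame = base frame: x ahead of the robot, y to its left, z up, the work surface at z = 0. Lengths are in m, angles in rad, forces in N, time in s.
With the tool pointing down it reaches from about 0.4 to 0.85 m from the base axis. Payload 4.5 kg.
Tool frame: the origin (TCP) lies on the centre line of the jaws, within the pads' length; the fingertips stand 11 mm ahead of it and the grasp point (between the pads) lies 8 mm behind it; z points along the fingers, y is the direction in which the jaws open and shut (so a half turn about z gives the same grasp; the last joint's range is limited). The gripper opens to 88 mm and grips with 3 to 60 N. Pads are 18 mm wide; open, the fingers measure 123 mm over their backs; the gripper's body (75 mm by 187 mm) begins 45 mm behind the grasp point.
Start: joints at [-1.175, 0.689, -0.195, 1.565, 0.157, 0.902, -0.215], TCP at [0.221, 0.585, 0.25] pointing down, gripper open.
Joint ranges: [-3.01, 3.01], [-0.46, 2.08], [-1.47, 1.51], [0.13, 2.56], [-1, 4.14], [0.04, 2.09], [-2.66, 2.66]. Speed limits (rad/s): [2.57, 2.57, 3.14, 3.14, 3.14, 3.14, 3.14].

## Interface

Orientations are given as a unit quaternion [x, y, z, w].
In Python, from plant import r, snapshot gives the robot as it stands.
- The arm moves only by the tool drive_tool, never from a script. Its argument "commands" is a list of rows, each an object of numbers: "wx", "wy", "wz": the turn, a rotation vector about the tool's x, y, z in rad; "dx", "dy", "dz": the shift along the tool's x, y, z in m; "claw": the opening, from 0 (shut) to 1 (fully open). A call has 1 to 12 rows; each row shifts and turns the commanded pose from where the row before left it, along the tool's axes as they then stand; what a row does not reach is not made up. A row lasts 1/10 s, in which the tool goes at most 50 mm and 8.59 degrees, less where a joint would pass 70% of its speed; a pose out of reach is approached as far as the arm can. A call is refused whole if a number of a shift passes 0.05 or a number of a turn 0.15, either way. A call with a gripper value outside its range is refused whole. The fingers move at their own pace and stop on an object; "grip_force" is the grip in N (left out, the last holds). Time passes only in rows, so rows that do not move let the fingers close. It gives the time, the measured TCP pose, the force and the opening at its end, in the units of the state.
- r.get_state(): the state, without advancing time (a new reading comes with each control period).
- snapshot(name): name is "scene" or "side" or "wrist"; returns a dict with "color" (384x512x3 uint8, red, green, blue), "fx", "fy", "cx", "cy" (pixels), "world_to_cam" (4x4, takes a point from world to camera coordinates); the wrist camera has in their place "T_tool_cam" (4x4, takes a point from camera to tool coordinates, whose origin is the TCP and whose axes are the flange's). Camera axes: x right, y up, looking along -z (the intrinsics and any distortion apply to the point x, -y, -z); pixel columns grow to the right and rows downward; lengths in m; the calibration is good to about 2 mm. A picture is of the moment at which its call begins: read the wrist's pose just before it. There is no depth.
- r.finish_job(): hands the job in, once; it reports no verdict.
The state is a dict: "clock": time; "q": joint angles; "qd": joint speeds; "joint_torque": joint torques, N m; "tool_pos": TCP position; "eef_rot": TCP orientation; "contact_force": force on the tool from outside, world axes, zero at the start; "moment": the same for the moment, N m; "opening": opening from 0.0 (shut) to 1.0 (fully open).
Only numpy, scipy, OpenCV 4.12 (cv2) and the standard library are available. Lean on these libraries where they do the work, as an engineer would, in place of code of your own. Each camera call takes 0.05 s, during which the arm holds its last target. There are 200 camera calls.

## Task

Clear the offcut trap: first push the blast gate on its inlet fully shut and drive the red-headed lockout pin home through the gate frame and the blade. Then turn the yellow bayonet cover a quarter turn anticlockwise to free its lugs, lift it off and lay it flat on the bench, handle up, clear of the trap. Put every wooden offcut from the trap into the blue tote, leave the gate pinned shut and the cover off for inspection, and do not disturb the wax tin, the push stick or the tape measure.

Things in the scene. Friction and masses are not known exactly. Their poses are not given: they have to be found in the camera images.
- trap_mouth (a point): Offcut trap, a fixed grey drum: outside 192 mm, inside 184 mm, rim 110 mm above the bench, flat screen floor 50 mm below the rim. Point: centre of the mouth at rim height; z up, -y along the inlet duct towards the gate. The duct (46 mm thick, axis 85 mm above the bench) runs on 67 mm past the gate, then turns down into the bench.
- claw (a point): Middle of one of two like steel claws (the other is opposite) that hold the cover's lugs: lip 103 to 122 mm from the trap's axis, 121 to 127 mm above the bench, reaching round from 10 degrees clockwise (a stop block) to 54 degrees anticlockwise of the trap's x axis (-x for the other), seen from above.
- gate_hole (a point): Centre of the level 15 mm holes through the two ears on the blast gate's frame, 140 mm above the bench; axes as the trap's, holes along y. Ears 46 mm wide, 155 mm high above the bench, outer faces 12 mm either side along y, blade between them. Frame 104 mm (x) x 24 mm (y), 125 mm high. The pin goes in from the -y side (away from the drum) along +y, above the duct.
- gate_blade (a joint): Height in m of the gate's sliding blade above fully shut: 0 = down on its stop, shut, its 15 mm hole in line with those of the ears; 0.05 = fully open. It slides straight up and down, stays where it is left and takes about 3 N to push down.
- gate_handle (a point): Centre of the black handle bar on top of the blade, 70 mm (along the gate's x) x 24 mm x 14 mm high; moves with the blade: 165 mm above the bench when shut, 215 mm when fully open. Can be pressed down from above or gripped across its 24 mm.
- pin_head (a point): Centre of the lockout pin's red square head, 34 mm long (x) x 24 x 24 mm. Its steel shaft, 12 mm thick, 42 mm long, end tapered, sticks out of the head along +x of this frame. The pin (about 120 g) lies on the bench on the flat of its head, shaft level. Home: head against the ear, tip 30 mm past gate_hole.
- pin_tip (a point): Tip of the lockout pin's shaft, 59 mm from the centre of the head along +x of the pin.
- cover_grip (a point): Centre of the cover's black handle bar, 104 mm (x) x 20 x 16 mm high, 24 mm free under it. Cover (about 400 g): yellow disc 196 mm wide, its underside 40 mm below this point, on a plug 10 mm deep; two lugs on its x axis reach 113 mm out. In place the point is 150 mm up and the lugs are under the claws; free 62 to 150 degrees anticlockwise of the trap's x axis. Flat on the bench it is 50 mm up.
- tote_in (a point): Centre of the inner floor (4 mm above the bench) of the loose blue open tote, outside 220 mm (x) x 200 mm (y) x 80 mm high, walls 4 mm.
- offcut1_c (a point): Centre of a wooden offcut, pale, one corner sawn off, 54 x 26 x 30 mm along its own x, y, z; 30 g; lies on the trap's screen floor under the cover, long side roughly along the trap's x. May be absent (None from the start).
- offcut2_c (a point): Centre of a wooden offcut, mid-brown, 50 x 24 x 28 mm along its own x, y, z; 30 g; lies on the trap's screen floor under the cover, long side roughly along the trap's x. May be absent (None from the start).
- offcut3_c (a point): Centre of a wooden offcut, pale, 46 x 28 x 32 mm along its own x, y, z; 30 g; lies on the trap's screen floor under the cover, long side roughly along the trap's x. May be absent (None from the start).
- offcut4_c (a point): Centre of a wooden offcut, dark brown, one corner sawn off, 56 x 26 x 26 mm along its own x, y, z; 30 g; lies on the trap's screen floor under the cover, long side roughly along the trap's x. May be absent (None from the start).
- wax_tin: Copper-coloured wax tin, 84 mm across, 50 mm high, a bystander; origin at the centre of its underside.
- push_stick: Orange push stick 260 mm long, 18 mm high, lying on the bench, a bystander; origin under the middle of its length.
- tape: Yellow tape measure 70 x 40 x 66 mm high, a bystander; origin at the centre of its underside.

How it is judged:
By the outcome, as a careful person would: the job done as asked, in the order asked, and still so for the second after the job is handed in, with the robot touching nothing.
Of offcut1, offcut2, offcut3, offcut4 only 2 to 4 are there at a start; the rules pass over those that are not, and their reading is None.
At some moment in a run one of pin, tote may be knocked a few centimetres aside while the robot is not near it.
Once in a run the grip may slacken for a moment while it holds something.
It also fails if it takes over 210 s, if anything falls off the work surface, if the arm or the gripper's body presses on something with over 40 N, if the wrist force passes 120 N, or if a joint passes its speed limit or range.

## Working session

There is one attempt and no reset: what is moved stays moved. The work goes in short steps, Python scripts to look and compute and a tool call to move; the robot and the scene stay as the last step left them, time stands still between calls to the robot, and variables do not carry over. Pictures are saved under pics/ and viewed, on a budget of 14 in all, crops included, one or two more only if the job needs it, and the job is handed in when it is done.

Besides the shell and the picture viewer there is one more tool, called after ">>>" by a JSON object that holds its "fn" and its "kwargs", one argument or row to a line. drive_tool: Moves the arm, as the interface text tells. Its arguments: {"type":"object","properties":{"commands":{"type":"array","items":{"type":"object","properties":{"wx":{"type":"number"},"wy":{"type":"number"},"wz":{"type":"number"},"dx":{"type":"number"},"dy":{"type":"number"},"dz":{"type":"number"},"claw":{"type":"number"}}}},"grip_force":{"type":"number"}},"required":["commands"]}

```bash
ls; mkdir -p pics; cat > h.py <<'E'
import numpy as np, cv2, json
from scipy.spatial.transform import Rotation as R
from plant import r, snapshot
def snap(name,fn):
    s=r.get_state(); c=snapshot(name)
    cv2.imwrite('pics/'+fn+'.png',c['color'][:,:,::-1])
    if 'world_to_cam' in c: W=np.array(c['world_to_cam'])
    else:
        T=np.eye(4);T[:3,:3]=R.from_quat(s['eef_rot']).as_matrix();T[:3,3]=s['tool_pos']
        W=np.linalg.inv(T@np.array(c['T_tool_cam']))
    d={k:c[k] for k in c if k not in('color','T_tool_cam')}
    d['world_to_cam']=W.tolist(); d={k:(v.tolist() if hasattr(v,'tolist') else v) for k,v in d.items()}
    json.dump(d,open('pics/'+fn+'.json','w')); return c
def ray(fn,u,v):
    c=json.load(open('pics/'+fn+'.json'));W=np.array(c['world_to_cam'])
    d=np.array([(u-c['cx'])/c['fx'],-(v-c['cy'])/c['fy'],-1.])
    return -W[:3,:3].T@W[:3,3], W[:3,:3].T@d
def px(fn,u,v,z):
    o,d=ray(fn,u,v); return (o+d*(z-o[2])/d[2])[:3]
def proj(fn,p):
    c=json.load(open('pics/'+fn+'.json'));W=np.array(c['world_to_cam'])
    q=W[:3,:3]@np.array(p)+W[:3,3]; return c['cx']-c['fx']*q[0]/q[2], c['cy']+c['fy']*q[1]/q[2]
def tool(p=None,yaw=None):
    "delta in tool axes to a world point"
    s=r.get_state();M=R.from_quat(s['eef_rot'])
    print('t',s['clock'],'pos',np.round(s['tool_pos'],4),'x',np.round(M.as_matrix()[:,0],3),'z',np.round(M.as_matrix()[:,2],3),'op',round(s['opening'],3),'F',np.round(s['contact_force'],1))
    if p is not None: print('delta',np.round(M.inv().apply(np.array(p)-s['tool_pos']),4))
E
python3 - <<'E'
from h import *
for n in('scene','side','wrist'):
    c=snap(n,n+'0'); print({k:(np.round(v,3).tolist() if hasattr(v,'__len__') else v) for k,v in c.items() if k!='color'})
tool()
a=[cv2.imread(f'pics/{n}0.png') for n in('scene','side')]
for n,i in zip(('s','d'),a): cv2.imwrite(f'pics/{n}0b.png',cv2.resize(i,(800,600),interpolation=cv2.INTER_CUBIC))
E
```

```text
pics
{'fx': 404.80436114453613, 'fy': 404.80436114453613, 'cx': 256.766863084112, 'cy': 184.34091529665181, 'world_to_cam': [[0.574, 0.819, 0.01, -0.296], [-0.47, 0.32, 0.822, 0.177], [0.67, -0.477, 0.569, -1.65], [0.0, 0.0, 0.0, 1.0]]}
{'fx': 361.15464071671227, 'fy': 361.15464071671227, 'cx': 257.7893171715892, 'cy': 191.8024374409479, 'world_to_cam': [[0.881, -0.472, -0.019, -0.498], [0.259, 0.449, 0.855, -0.234], [-0.395, -0.759, 0.518, -0.746], [0.0, 0.0, 0.0, 1.0]]}
{'fx': 335.8940341651461, 'fy': 335.8940341651461, 'cx': 262.0423923087484, 'cy': 190.94306655550366, 'T_tool_cam': [[0.0, 0.964, 0.267, 0.068], [1.0, -0.0, -0.0, -0.001], [-0.0, 0.267, -0.964, -0.135], [0.0, 0.0, 0.0, 1.0]]}
t 0.15 pos [0.2211 0.5841 0.2491] x [-0.935  0.354 -0.   ] z [-0.    -0.001 -1.   ] op 1.003 F [ 0.  -0.   0.3]
```

View pics/s0b.png

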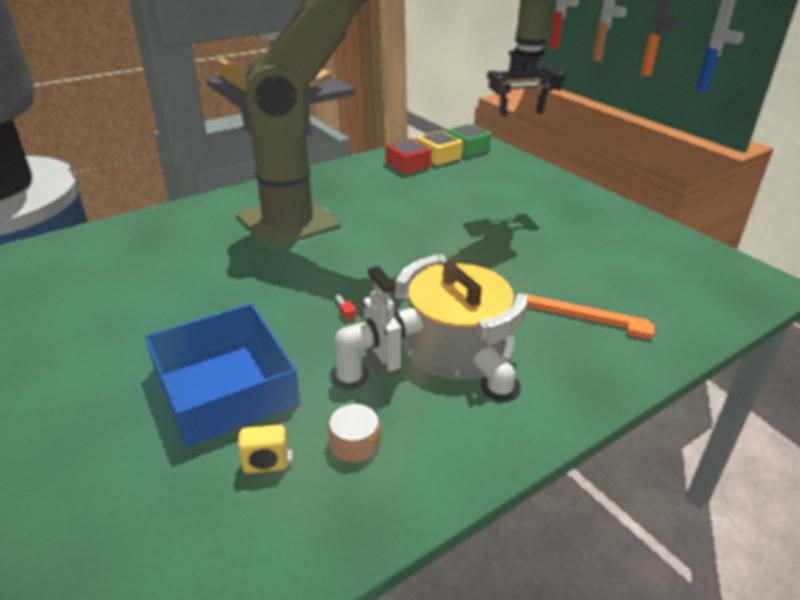

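View pics/d0b.png

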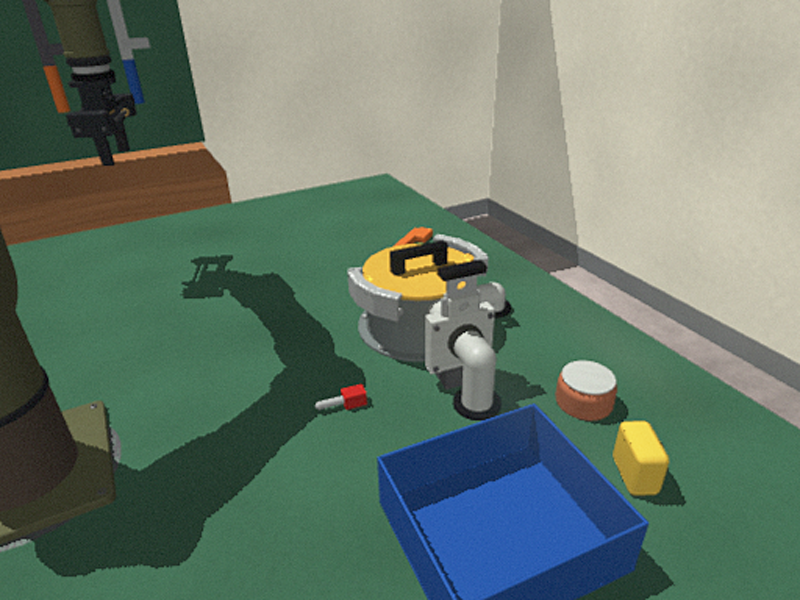

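```bash
cat >> h.py <<'E'
def tri(*obs):
    A=np.zeros((3,3));b=np.zeros(3)
    for fn,u,v in obs:
        o,d=ray(fn,u,v);d=d/np.linalg.norm(d);P=np.eye(3)-np.outer(d,d);A+=P;b+=P@o
    p=np.linalg.solve(A,b)
    e=[np.round(np.subtract(proj(fn,p),(u,v)),1).tolist() for fn,u,v in obs]
    return np.round(p,4),e
E
python3 - <<'E'
from h import *
k=.64
for n,a,b in [('cover',(462,283),(419,258)),('gateh',(381,279),(462,269)),('pinhead',(347,311),(354,397)),('pintip',(338,297),(318,406))]:
    print(n,tri(('scene0',a[0]*k,a[1]*k),('side0',b[0]*k,b[1]*k)))
for u,v in [(378,459),(535,407),(647,523)]: print('tote side',px('side0',u*k,v*k,.08))
for u,v in [(147,341),(253,306),(298,373),(183,438)]: print('tote scene',px('scene0',u*k,v*k,.08))
for u,v in [(357,410)]: print('tin',px('scene0',u*k,v*k,.05))
print('tape',px('scene0',265*k,432*k,.066),'stick',px('scene0',530*k,302*k,.018),px('scene0',650*k,328*k,.018))
print('elbow', px('scene0',348*k,380*k,0), px('scene0',502*k,390*k,0))
E
```

```text
cover (array([0.63  , 0.0562, 0.136 ]), [[0.1, -0.2], [0.1, 0.2]])
gateh (array([ 0.6076, -0.1086,  0.1958]), [[0.3, -0.6], [0.4, 0.7]])
pinhead (array([ 0.4383, -0.0829,  0.0116]), [[0.2, -0.3], [0.3, 0.4]])
pintip (array([ 0.3839, -0.073 ,  0.0106]), [[0.1, -0.2], [0.1, 0.2]])
tote side [ 0.39037893 -0.26857726  0.08      ]
tote side [ 0.60544405 -0.28788372  0.08      ]
tote side [ 0.59216311 -0.47952485  0.08      ]
tote scene [ 0.39655963 -0.46625036  0.08      ]
tote scene [ 0.40497308 -0.26884433  0.08      ]
tote scene [ 0.62139529 -0.28540119  0.08      ]
tote scene [ 0.6518875  -0.49066431  0.08      ]
tin [ 0.72345597 -0.23441733  0.05      ]
tape [ 0.69693102 -0.3819535   0.066     ] stick [0.63647784 0.2453836  0.018     ] [0.83570871 0.38085373 0.018     ]
elbow [ 0.60750343 -0.18373174  0.        ] [0.7865079  0.03098266 0.        ]
```

>>> {"fn": "drive_tool", "kwargs": {
  "commands": [
    {"dz":-0.03,"dx":-0.02,"dy":-0.02},
    {"dx":-0.03,"dy":-0.03,"dz":-0.02},
    {"dx":-0.033,"dy":-0.034,"dz":-0.012},
    {"dx":-0.033,"dy":-0.034,"dz":-0.012},
    {"dx":-0.033,"dy":-0.034,"dz":-0.012},
    {"dx":-0.033,"dy":-0.034,"dz":-0.012},
    {"dx":-0.033,"dy":-0.034,"dz":-0.012},
    {"dx":-0.033,"dy":-0.034,"dz":-0.012},
    {"dx":-0.033,"dy":-0.034,"dz":-0.012},
    {"dx":-0.033,"dy":-0.034,"dz":-0.012},
    {"dx":-0.033,"dy":-0.034},
    {"dx":-0.033,"dy":-0.034}
  ]
}}

```text
validation failed for argument at $.co...
```

>>> {"fn": "drive_tool", "kwargs": {
  "commands": [
    {"dx":-0.033,"dy":-0.034},
    {"dx":-0.033,"dy":-0.034},
    {"dx":-0.033,"dy":-0.034},
    {"wz":-0.1},
    {"wz":-0.1},
    {},
    {}
  ]
}}

```text
validation failed for argument at $.co...
```

```bash
python3 - <<'E'
from h import *
tool();snap('wrist','w1')
cv2.imwrite('pics/w1b.png',cv2.resize(cv2.imread('pics/w1.png'),(800,600),interpolation=cv2.INTER_CUBIC))
print(np.round(r.get_state()['q'],2))
E
```

```text
t 0.15 pos [0.2211 0.5841 0.2491] x [-0.935  0.354 -0.   ] z [-0.    -0.001 -1.   ] op 1.003 F [ 0.  -0.   0.3]
[-1.18  0.69 -0.19  1.57  0.16  0.9  -0.22]
```

View pics/w1b.png

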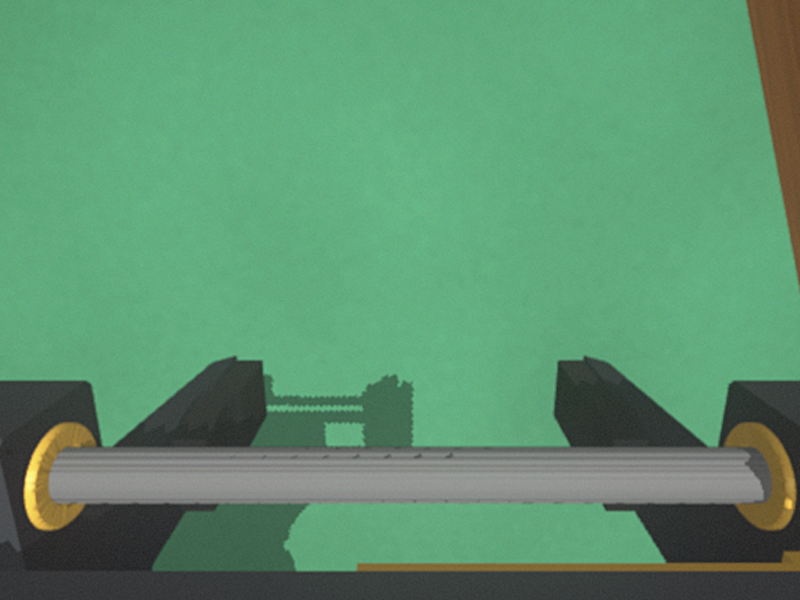

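>>> {"fn": "drive_tool", "kwargs": {
  "commands": [
    {"dx":-0.02,"dy":-0.02,"dz":-0.03,"wx":0,"wy":0,"wz":0,"claw":1},
    {"dx":-0.03,"dy":-0.03,"dz":-0.02,"wx":0,"wy":0,"wz":0,"claw":1},
    {"dx":-0.033,"dy":-0.034,"dz":-0.012,"wx":0,"wy":0,"wz":0,"claw":1},
    {"dx":-0.033,"dy":-0.034,"dz":-0.012,"wx":0,"wy":0,"wz":0,"claw":1},
    {"dx":-0.033,"dy":-0.034,"dz":-0.012,"wx":0,"wy":0,"wz":0,"claw":1},
    {"dx":-0.033,"dy":-0.034,"dz":-0.012,"wx":0,"wy":0,"wz":0,"claw":1}
  ],
  "grip_force": 20
}}

```text
clock: 0.8
tool_pos: [0.326, 0.3442, 0.3482]
eef_rot: [0.18, 0.984, -0.0, 0.0]
contact_force: [0.3, 0.6, 1.2]
opening: 1.002
```

>>> {"fn": "drive_tool", "kwargs": {
  "commands": [
    {"dx":-0.0294,"dy":-0.0388},
    {"dx":-0.0294,"dy":-0.0388},
    {"dx":-0.0294,"dy":-0.0388},
    {"dx":-0.0294,"dy":-0.0388},
    {"dx":-0.0294,"dy":-0.0388},
    {"dx":-0.0294,"dy":-0.0388},
    {"dx":-0.0294,"dy":-0.0388},
    {"dx":-0.0294,"dy":-0.0388},
    {"dx":-0.0294,"dy":-0.0388},
    {"wz":0.14},
    {"wz":0.14},
    {"wz":0.14}
  ],
  "grip_force": 20
}}

```text
validation failed for argument at $.co...
```

>>> {"fn": "drive_tool", "kwargs": {
  "commands": [
    {"wz":0.14},
    {"wz":0.14},
    {"wz":0.14},
    {"wz":0.14},
    {"wz":0.14},
    {"wz":0.14},
    {"wz":0.14},
    {"wz":0.14},
    {"wz":0.14},
    {"wz":0.14},
    {"wz":0.14},
    {"wz":0.14}
  ],
  "grip_force": 20
}}

```text
validation failed for argument at $.co...
```

>>> {"fn": "drive_tool", "kwargs": {
  "commands": [
    {"wz":0.14},
    {"wz":0.14},
    {"wz":0.14},
    {"wz":0.14},
    {"wz":0.14},
    {"wz":0.1}
  ]
}}

```text
validation failed for argument at $.co...
```

```bash
cat >> h.py <<'E'
def big(fn,x0=0,y0=0,x1=512,y1=384,s=800/512):
    i=cv2.imread(f'pics/{fn}.png')[y0:y1,x0:x1];cv2.imwrite(f'pics/{fn}b.png',cv2.resize(i,None,fx=s,fy=s,interpolation=cv2.INTER_CUBIC))
E
python3 - <<'E'
from h import *
tool();snap('wrist','w2');big('w2')
print(np.round(r.get_state()['q'],2))
E
```

```text
t 0.8 pos [0.326  0.3442 0.3482] x [-0.935  0.354 -0.   ] z [ 0. -0. -1.] op 1.002 F [0.3 0.6 1.2]
[-0.74  0.36 -0.22  1.86  0.11  0.93  0.19]
```

View pics/w2b.png

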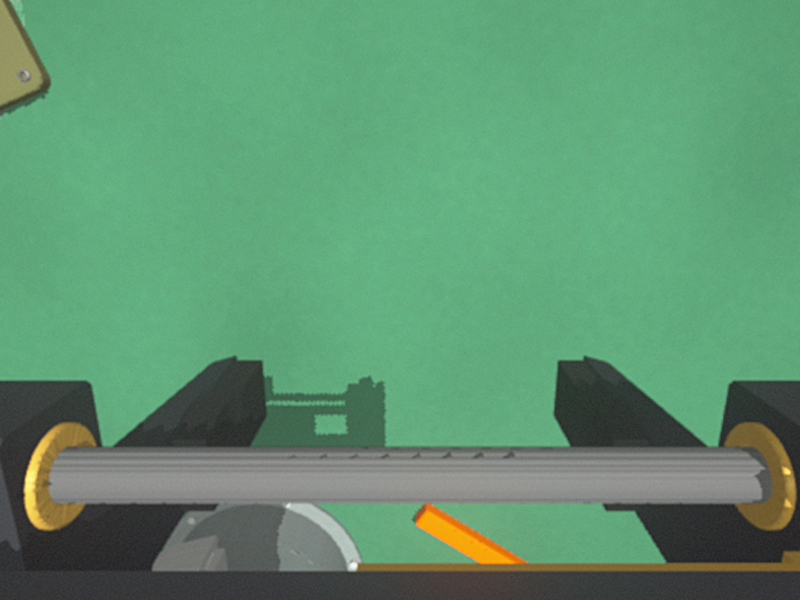

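>>> {"fn": "drive_tool", "kwargs": {
  "commands": [
    {"dx":-0.0294,"dy":-0.0388,"dz":0,"wx":0,"wy":0,"wz":0,"claw":1},
    {"dx":-0.0294,"dy":-0.0388,"dz":0,"wx":0,"wy":0,"wz":0,"claw":1},
    {"dx":-0.0294,"dy":-0.0388,"dz":0,"wx":0,"wy":0,"wz":0,"claw":1},
    {"dx":-0.0294,"dy":-0.0388,"dz":0,"wx":0,"wy":0,"wz":0,"claw":1},
    {"dx":-0.0294,"dy":-0.0388,"dz":0,"wx":0,"wy":0,"wz":0,"claw":1},
    {"dx":-0.0294,"dy":-0.0388,"dz":0,"wx":0,"wy":0,"wz":0,"claw":1},
    {"dx":-0.0294,"dy":-0.0388,"dz":0,"wx":0,"wy":0,"wz":0,"claw":1},
    {"dx":-0.0294,"dy":-0.0388,"dz":0,"wx":0,"wy":0,"wz":0,"claw":1},
    {"dx":-0.0294,"dy":-0.0388,"dz":0,"wx":0,"wy":0,"wz":0,"claw":1},
    {"dx":0,"dy":0,"dz":0,"wx":0,"wy":0,"wz":0.14,"claw":1},
    {"dx":0,"dy":0,"dz":0,"wx":0,"wy":0,"wz":0.14,"claw":1},
    {"dx":0,"dy":0,"dz":0,"wx":0,"wy":0,"wz":0.14,"claw":1}
  ]
}}

```text
clock: 2.05
tool_pos: [0.4495, -0.0745, 0.3475]
eef_rot: [0.384, 0.923, 0.0, -0.0]
contact_force: [-0.1, 1.1, -0.2]
opening: 1.0
```

>>> {"fn": "drive_tool", "kwargs": {
  "commands": [
    {"dx":0,"dy":0,"dz":0,"wx":0,"wy":0,"wz":0.14,"claw":1},
    {"dx":0,"dy":0,"dz":0,"wx":0,"wy":0,"wz":0.14,"claw":1},
    {"dx":0,"dy":0,"dz":0,"wx":0,"wy":0,"wz":0.14,"claw":1},
    {"dx":0,"dy":0,"dz":0,"wx":0,"wy":0,"wz":0.14,"claw":1},
    {"dx":0,"dy":0,"dz":0,"wx":0,"wy":0,"wz":0.14,"claw":1},
    {"dx":0,"dy":0,"dz":0,"wx":0,"wy":0,"wz":0.14,"claw":1},
    {"dx":0,"dy":0,"dz":0,"wx":0,"wy":0,"wz":0.14,"claw":1},
    {"dx":0,"dy":0,"dz":0,"wx":0,"wy":0,"wz":0.14,"claw":1},
    {"dx":0,"dy":0,"dz":0,"wx":0,"wy":0,"wz":0.14,"claw":1},
    {"dx":0,"dy":0,"dz":0,"wx":0,"wy":0,"wz":0.14,"claw":1},
    {"dx":0,"dy":0,"dz":0,"wx":0,"wy":0,"wz":0.14,"claw":1},
    {"dx":0,"dy":0,"dz":0,"wx":0,"wy":0,"wz":0.14,"claw":1}
  ]
}}

```text
clock: 3.25
tool_pos: [0.4495, -0.0737, 0.3476]
eef_rot: [0.944, 0.331, -0.0, -0.0]
contact_force: [0.6, -0.3, -0.2]
opening: 0.998
```

>>> {"fn": "drive_tool", "kwargs": {
  "commands": [
    {"dx":0,"dy":0,"dz":0,"wx":0,"wy":0,"wz":0.14,"claw":1},
    {"dx":0,"dy":0,"dz":0,"wx":0,"wy":0,"wz":0.14,"claw":1},
    {"dx":0,"dy":0,"dz":0,"wx":0,"wy":0,"wz":0.14,"claw":1},
    {"dx":0,"dy":0,"dz":0,"wx":0,"wy":0,"wz":0.14,"claw":1},
    {"dx":0,"dy":0,"dz":0,"wx":0,"wy":0,"wz":0.14,"claw":1},
    {"dx":0,"dy":0,"dz":0,"wx":0,"wy":0,"wz":0.11,"claw":1},
    {"dx":0,"dy":0,"dz":0,"wx":0,"wy":0,"wz":0,"claw":1}
  ]
}}

```text
clock: 3.95
tool_pos: [0.4495, -0.0737, 0.3475]
eef_rot: [0.998, -0.065, -0.0, 0.0]
contact_force: [0.6, 0.0, -0.8]
opening: 0.999
```

```bash
python3 - <<'E'
from h import *
tool();snap('wrist','w3');big('w3')
print(np.round(r.get_state()['q'],2))
E
```

```text
t 3.95 pos [ 0.4495 -0.0737  0.3475] x [ 0.992 -0.13  -0.   ] z [-0.001 -0.    -1.   ] op 0.999 F [ 0.6  0.  -0.8]
[-0.41  0.4   0.7   1.94 -0.32  0.92 -1.25]
```

View pics/w3b.png

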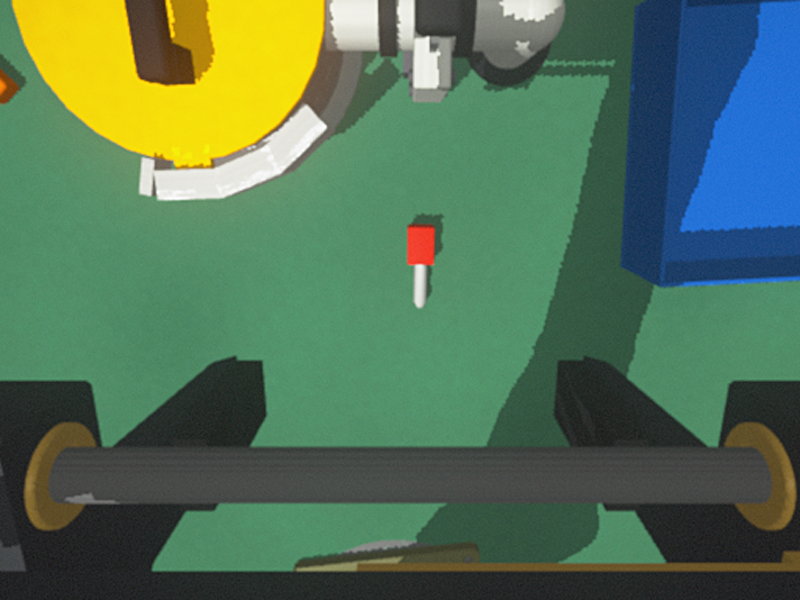

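```bash
python3 - <<'E'
from h import *
k=.64
P=lambda u,v,z:np.round(px('w3',u*k,v*k,z),4)
print('pin head top',P(421,229+3,.024),P(421,262,.024),'ctr',P(421,246,.024),'tip',P(420,307,.012))
print('duct edges right of drum',P(331,4,.108),P(331,50,.085),'blade/gate',P(433,40,.15))
print('frame end',P(415,90,.125),P(446,90,.125))
print('cover handle end',P(146,81,.158),P(194,83,.158))
print('tote',P(664,285,0),P(625,268,0),P(681,231,.004))
for p in [(.608,-.1086,.196),(.63,.0562,.150)]: print(np.array(proj('w3',p))/k)
E
```

```text
pin head top [ 0.4504 -0.0847  0.024 ] [ 0.4238 -0.0814  0.024 ] ctr [ 0.4381 -0.0832  0.024 ] tip [ 0.379  -0.0752  0.012 ]
duct edges right of drum [ 0.6155 -0.0455  0.108 ] [ 0.5932 -0.0383  0.085 ] blade/gate [ 0.5786 -0.105   0.15  ]
frame end [ 0.5557 -0.0919  0.125 ] [ 0.5532 -0.1114  0.125 ]
cover handle end [0.5771 0.0617 0.158 ] [0.5725 0.0346 0.158 ]
tote [ 0.3671 -0.3068  0.    ] [ 0.3884 -0.2705  0.    ] [ 0.4176 -0.3204  0.004 ]
[437.34347526 -47.72452056]
[137.6535893  -18.65345909]
```

>>> {"fn": "drive_tool", "kwargs": {
  "commands": [
    {"dx":0.0322,"dy":0.0028,"dz":0,"wx":0,"wy":0,"wz":0,"claw":0},
    {"dx":0.0322,"dy":0.0028,"dz":0,"wx":0,"wy":0,"wz":0,"claw":0},
    {"dx":0.0322,"dy":0.0028,"dz":0,"wx":0,"wy":0,"wz":0,"claw":0},
    {"dx":0.0322,"dy":0.0028,"dz":0,"wx":0,"wy":0,"wz":0,"claw":0},
    {"dx":0.0322,"dy":0.0028,"dz":0,"wx":0,"wy":0,"wz":0,"claw":0},
    {"dx":0,"dy":0,"dz":0.03,"wx":0,"wy":0,"wz":0,"claw":0},
    {"dx":0,"dy":0,"dz":0.03,"wx":0,"wy":0,"wz":0,"claw":0},
    {"dx":0,"dy":0,"dz":0.03,"wx":0,"wy":0,"wz":0,"claw":0},
    {"dx":0,"dy":0,"dz":0.02,"wx":0,"wy":0,"wz":0,"claw":0},
    {"dx":0,"dy":0,"dz":0,"wx":0,"wy":0,"wz":0,"claw":0},
    {"dx":0,"dy":0,"dz":0,"wx":0,"wy":0,"wz":0,"claw":0}
  ]
}}

```text
clock: 5.1
tool_pos: [0.6075, -0.1089, 0.238]
eef_rot: [0.998, -0.064, 0.0, -0.0]
contact_force: [-0.1, -0.5, 0.2]
opening: 0.026
```

```bash
python3 - <<'E'
from h import *
tool();snap('wrist','w4');snap('side','d4')
a=cv2.imread('pics/w4.png');b=cv2.imread('pics/d4.png')[120:290,200:360]
b=cv2.resize(b,None,fx=384/170,fy=384/170,interpolation=cv2.INTER_CUBIC)
o=np.hstack([a,b]);print(o.shape);cv2.imwrite('pics/m4.png',o[:, :800] if o.shape[1]<=800 else cv2.resize(o,None,fx=800/o.shape[1],fy=800/o.shape[1]))
E
```

```text
t 5.1 pos [ 0.6075 -0.1089  0.238 ] x [ 0.992 -0.129  0.   ] z [ 0.  0. -1.] op 0.026 F [-0.1 -0.5  0.2]
(384, 873, 3)
```

View pics/m4.png

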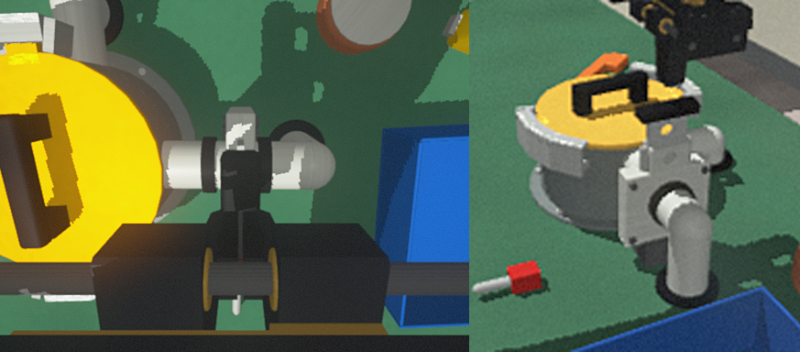

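>>> {"fn": "drive_tool", "kwargs": {
  "commands": [
    {"dx":0,"dy":0,"dz":0.008,"wx":0,"wy":0,"wz":0,"claw":0},
    {"dx":0,"dy":0,"dz":0.008,"wx":0,"wy":0,"wz":0,"claw":0},
    {"dx":0,"dy":0,"dz":0.006,"wx":0,"wy":0,"wz":0,"claw":0},
    {"dx":0,"dy":0,"dz":0.006,"wx":0,"wy":0,"wz":0,"claw":0},
    {"dx":0,"dy":0,"dz":0.006,"wx":0,"wy":0,"wz":0,"claw":0},
    {"dx":0,"dy":0,"dz":0.006,"wx":0,"wy":0,"wz":0,"claw":0},
    {"dx":0,"dy":0,"dz":0.006,"wx":0,"wy":0,"wz":0,"claw":0},
    {"dx":0,"dy":0,"dz":0.005,"wx":0,"wy":0,"wz":0,"claw":0},
    {"dx":0,"dy":0,"dz":0.002,"wx":0,"wy":0,"wz":0,"claw":0}
  ]
}}

```text
clock: 6.1
tool_pos: [0.6071, -0.1086, 0.1841]
eef_rot: [0.998, -0.065, -0.0, -0.0]
contact_force: [-1.9, 1.1, 3.6]
opening: 0.004
```

>>> {"fn": "drive_tool", "kwargs": {
  "commands": [
    {"dx":0,"dy":0,"dz":0.002,"wx":0,"wy":0,"wz":0,"claw":0},
    {"dx":0,"dy":0,"dz":0.001,"wx":0,"wy":0,"wz":0,"claw":0}
  ]
}}

```text
clock: 6.3
tool_pos: [0.6072, -0.1087, 0.1834]
eef_rot: [0.998, -0.065, 0.0, -0.001]
contact_force: [-6.8, 4.3, 21.4]
opening: 0.005
```

>>> {"fn": "drive_tool", "kwargs": {
  "commands": [
    {"dx":0,"dy":0,"dz":-0.01,"wx":0,"wy":0,"wz":0,"claw":0},
    {"dx":0,"dy":0,"dz":-0.04,"wx":0,"wy":0,"wz":0,"claw":0},
    {"dx":0,"dy":0,"dz":-0.04,"wx":0,"wy":0,"wz":0,"claw":0.5},
    {"dx":-0.01,"dy":0.035,"dz":-0.02,"wx":0,"wy":0,"wz":0,"claw":1},
    {"dx":-0.01,"dy":0.035,"dz":-0.01,"wx":0,"wy":0,"wz":0,"claw":1},
    {"dx":0,"dy":0.035,"dz":0,"wx":0,"wy":0,"wz":0,"claw":1},
    {"dx":0,"dy":0.035,"dz":0,"wx":0,"wy":0,"wz":0,"claw":1},
    {"dx":0,"dy":0,"dz":0,"wx":0,"wy":0,"wz":-0.143,"claw":1},
    {"dx":0,"dy":0,"dz":0,"wx":0,"wy":0,"wz":-0.143,"claw":1},
    {"dx":0,"dy":0,"dz":0,"wx":0,"wy":0,"wz":-0.143,"claw":1},
    {"dx":0,"dy":0,"dz":0,"wx":0,"wy":0,"wz":-0.143,"claw":1},
    {"dx":0,"dy":0,"dz":0,"wx":0,"wy":0,"wz":-0.143,"claw":1}
  ]
}}

```text
clock: 7.5
tool_pos: [0.5694, -0.2456, 0.3017]
eef_rot: [0.957, 0.291, 0.0, 0.001]
contact_force: [-0.1, 0.3, -0.2]
opening: 0.893
```

>>> {"fn": "drive_tool", "kwargs": {
  "commands": [
    {"dx":0,"dy":0,"dz":0,"wx":0,"wy":0,"wz":-0.143,"claw":1},
    {"dx":0,"dy":0,"dz":0,"wx":0,"wy":0,"wz":-0.143,"claw":1},
    {"dx":0,"dy":0,"dz":0,"wx":0,"wy":0,"wz":-0.143,"claw":1},
    {"dx":0,"dy":0,"dz":0,"wx":0,"wy":0,"wz":-0.143,"claw":1},
    {"dx":0,"dy":0,"dz":0,"wx":0,"wy":0,"wz":-0.143,"claw":1},
    {"dx":0,"dy":0,"dz":0,"wx":0,"wy":0,"wz":-0.143,"claw":1},
    {"dx":0,"dy":0,"dz":0,"wx":0,"wy":0,"wz":0,"claw":1}
  ]
}}

```text
clock: 8.2
tool_pos: [0.5693, -0.2457, 0.3017]
eef_rot: [0.751, 0.66, 0.0, 0.0]
contact_force: [-0.6, 0.2, -0.9]
opening: 0.997
```

```bash
python3 - <<'E'
from h import *
tool();snap('wrist','w5');big('w5')
E
```

```text
t 8.2 pos [ 0.5693 -0.2457  0.3017] x [ 0.128  0.992 -0.   ] z [ 0.001 -0.    -1.   ] op 0.997 F [-0.6  0.2 -0.9]
```

View pics/w5b.png

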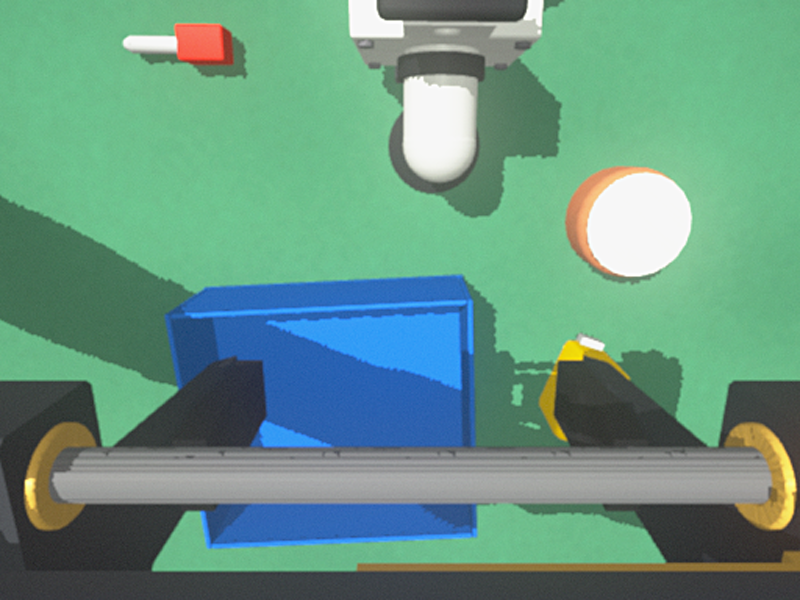

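```bash
python3 - <<'E'
from h import *
k=.64
P=lambda u,v,z:np.round(px('w5',u*k,v*k,z),4)
a,b=P(350,38,.125),P(543,36,.125);print('frame front',a,b,(a+b)/2,np.linalg.norm(b-a),np.degrees(np.arctan2(*(b-a)[1::-1])))
a,b=P(378,19,.158),P(527,19,.158);print('handle front',a,b,(a+b)/2,np.linalg.norm(b-a))
a,b=P(400,60,.085),P(482,60,.085);print('duct',a,b,(a+b)/2,np.linalg.norm(b-a))
print('pin',P(203,43,.024),P(124,43,.012),'corners',[P(u,v,.024) for u,v in [(177,24),(226,24),(231,63),(179,62)]])
print('tote',[P(u,v,.08) for u,v in [(168,315),(472,300),(477,537),(210,547)]])
print('tin',P(638,223,.05),'tape',P(590,350,.066))
E
```

```text
frame front [ 0.5546 -0.115   0.125 ] [ 0.6584 -0.1274  0.125 ] [ 0.6065 -0.1212  0.125 ] 0.10453803135701381 -6.812299252706022
handle front [ 0.5718 -0.1153  0.158 ] [ 0.6427 -0.1244  0.158 ] [ 0.60725 -0.11985  0.158  ] 0.07148160602560641
duct [ 0.5802 -0.123   0.085 ] [ 0.6304 -0.1295  0.085 ] [ 0.6053  -0.12625  0.085  ] 0.050619067553640214
pin [ 0.4415 -0.0842  0.024 ] [ 0.3796 -0.074   0.012 ] corners [array([ 0.426 , -0.0697,  0.024 ]), array([ 0.4607, -0.0742,  0.024 ]), array([ 0.4586, -0.0997,  0.024 ]), array([ 0.4214, -0.0943,  0.024 ])]
tote [array([ 0.3945, -0.2668,  0.08  ]), array([ 0.6099, -0.2835,  0.08  ]), array([ 0.5948, -0.4817,  0.08  ]), array([ 0.3791, -0.4635,  0.08  ])]
tin [ 0.7392 -0.2493  0.05  ] tape [ 0.6955 -0.3379  0.066 ]
```

>>> {"fn": "drive_tool", "kwargs": {
  "commands": [
    {"dx":0.0288,"dy":-0.0298,"dz":0,"wx":0,"wy":0,"wz":0,"claw":1},
    {"dx":0.0288,"dy":-0.0298,"dz":0,"wx":0,"wy":0,"wz":0,"claw":1},
    {"dx":0.0288,"dy":-0.0298,"dz":0,"wx":0,"wy":0,"wz":0,"claw":1},
    {"dx":0.0288,"dy":-0.0298,"dz":0,"wx":0,"wy":0,"wz":0,"claw":1},
    {"dx":0.0288,"dy":-0.0298,"dz":0,"wx":0,"wy":0,"wz":0,"claw":1},
    {"dx":0,"dy":0,"dz":0,"wx":0,"wy":0,"wz":-0.141,"claw":1},
    {"dx":0,"dy":0,"dz":0,"wx":0,"wy":0,"wz":-0.141,"claw":1},
    {"dx":0,"dy":0,"dz":0,"wx":0,"wy":0,"wz":-0.141,"claw":1},
    {"dx":0,"dy":0,"dz":0,"wx":0,"wy":0,"wz":-0.141,"claw":1},
    {"dx":0,"dy":0,"dz":0,"wx":0,"wy":0,"wz":-0.141,"claw":1},
    {"dx":0,"dy":0,"dz":0,"wx":0,"wy":0,"wz":-0.141,"claw":1}
  ]
}}

```text
clock: 9.35
tool_pos: [0.4401, -0.0835, 0.3018]
eef_rot: [0.413, 0.911, 0.0, 0.0]
contact_force: [-0.6, -0.3, -0.0]
opening: 1.001
```

>>> {"fn": "drive_tool", "kwargs": {
  "commands": [
    {"dx":0,"dy":0,"dz":0,"wx":0,"wy":0,"wz":-0.141,"claw":1},
    {"dx":0,"dy":0,"dz":0,"wx":0,"wy":0,"wz":-0.141,"claw":1},
    {"dx":0,"dy":0,"dz":0,"wx":0,"wy":0,"wz":-0.141,"claw":1},
    {"dx":0,"dy":0,"dz":0,"wx":0,"wy":0,"wz":-0.141,"claw":1},
    {"dx":0,"dy":0,"dz":0,"wx":0,"wy":0,"wz":-0.141,"claw":1},
    {"dx":0,"dy":0,"dz":0.04,"wx":0,"wy":0,"wz":0,"claw":1},
    {"dx":0,"dy":0,"dz":0.04,"wx":0,"wy":0,"wz":0,"claw":1},
    {"dx":0,"dy":0,"dz":0.04,"wx":0,"wy":0,"wz":0,"claw":1},
    {"dx":0,"dy":0,"dz":0.04,"wx":0,"wy":0,"wz":0,"claw":1},
    {"dx":0,"dy":0,"dz":0.04,"wx":0,"wy":0,"wz":0,"claw":1},
    {"dx":0,"dy":0,"dz":0.02,"wx":0,"wy":0,"wz":0,"claw":1},
    {"dx":0,"dy":0,"dz":0,"wx":0,"wy":0,"wz":0,"claw":1}
  ]
}}

```text
clock: 10.55
tool_pos: [0.4389, -0.0833, 0.0795]
eef_rot: [0.075, 0.997, -0.001, -0.002]
contact_force: [0.3, 0.0, 0.7]
opening: 1.001
```

```bash
python3 - <<'E'
from h import *
tool((.440,-.084,.013));snap('wrist','w6');snap('side','d6');
k=.64
print([np.round(proj('w6',p),0) for p in [(.44,-.084,.024),(.38,-.075,.012)]])
c=cv2.imread('pics/w6.png');hsv=cv2.cvtColor(c,cv2.COLOR_BGR2HSV)
m=((hsv[...,0]<8)|(hsv[...,0]>172))&(hsv[...,1]>170)&(hsv[...,2]>60)
y,x=np.nonzero(m);print('red w',len(x),x.mean() if len(x) else 0,y.mean() if len(x) else 0)
c=cv2.imread('pics/d6.png');hsv=cv2.cvtColor(c,cv2.COLOR_BGR2HSV)
m=((hsv[...,0]<8)|(hsv[...,0]>172))&(hsv[...,1]>170)&(hsv[...,2]>60)
y,x=np.nonzero(m);print('red side',len(x),x.mean(),y.mean(),proj('d6',(.44,-.084,.012)), 'before',.64*354,.64*397)
big('w6')
E
```

```text
t 10.55 pos [ 0.4389 -0.0833  0.0795] x [-0.989  0.15   0.004] z [-0.004 -0.001 -1.   ] op 1.001 F [0.3 0.  0.7]
delta [-0.0015 -0.0005  0.0665]
[array([262., 217.]), array([262., 113.])]
red w 2176 264.0670955882353 210.90854779411765
red side 178 226.1123595505618 253.74719101123594 (np.float64(227.67560783720222), np.float64(254.43173335199498)) before 226.56 254.08
```

>>> {"fn": "drive_tool", "kwargs": {
  "commands": [
    {"dx":0,"dy":0,"dz":0.03,"wx":0,"wy":0,"wz":0,"claw":1},
    {"dx":0,"dy":0,"dz":0.025,"wx":0,"wy":0,"wz":0,"claw":1},
    {"dx":0,"dy":0,"dz":0.011,"wx":0,"wy":0,"wz":0,"claw":1},
    {"dx":0,"dy":0,"dz":0,"wx":0,"wy":0,"wz":0,"claw":0},
    {"dx":0,"dy":0,"dz":0,"wx":0,"wy":0,"wz":0,"claw":0},
    {"dx":0,"dy":0,"dz":0,"wx":0,"wy":0,"wz":0,"claw":0},
    {"dx":0,"dy":0,"dz":0,"wx":0,"wy":0,"wz":0,"claw":0},
    {"dx":0,"dy":0,"dz":0,"wx":0,"wy":0,"wz":0,"claw":0}
  ],
  "grip_force": 45
}}

```text
clock: 11.45
tool_pos: [0.4428, -0.0846, 0.0357]
eef_rot: [0.074, 0.997, -0.001, -0.003]
contact_force: [0.5, 0.2, 0.2]
opening: 0.576
```

```bash
python3 - <<'E'
from h import *
tool()
snap('wrist','w7');big('w7')
E
```

```text
t 11.45 pos [ 0.4428 -0.0846  0.0357] x [-0.989  0.147  0.005] z [-0.006 -0.001 -1.   ] op 0.576 F [0.5 0.2 0.2]
```

View pics/w7b.png

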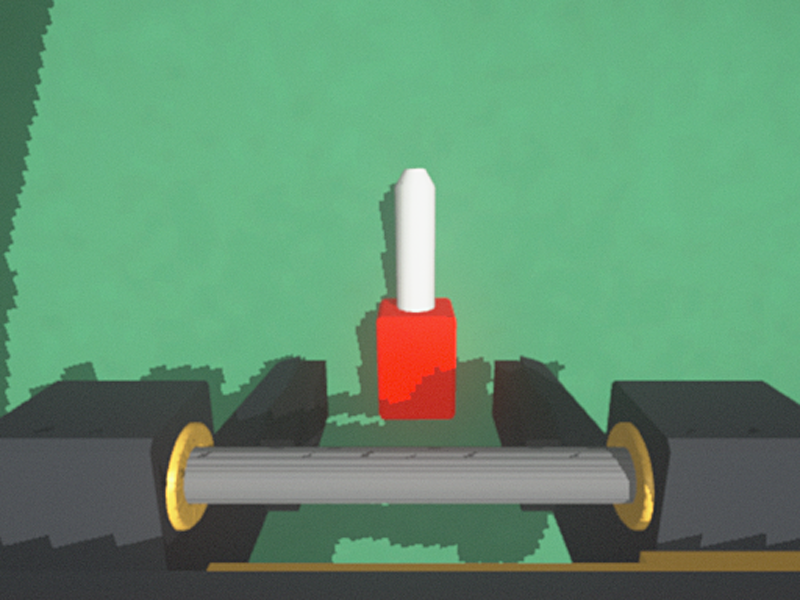

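```bash
python3 - <<'E'
from h import *
print(np.round(r.get_state()['q'],3));tool()
c=snapshot('wrist')
E
```

```text
[ 0.11   0.903 -0.039  2.216  0.832  0.044  0.676]
t 11.5 pos [ 0.4427 -0.0845  0.0356] x [-0.989  0.147  0.006] z [-0.006 -0.001 -1.   ] op 0.525 F [-0.1  0.6 -0.6]
```

>>> {"fn": "drive_tool", "kwargs": {
  "commands": [
    {"dx":0,"dy":0,"dz":-0.02,"wx":0,"wy":0,"wz":0,"claw":1},
    {"dx":0,"dy":0,"dz":0,"wx":0,"wy":0.1,"wz":0,"claw":1},
    {"dx":0,"dy":0,"dz":0,"wx":0,"wy":0.1,"wz":0,"claw":1},
    {"dx":0,"dy":0,"dz":0,"wx":0,"wy":0,"wz":0,"claw":1},
    {"dx":0,"dy":0,"dz":0,"wx":0,"wy":0,"wz":0,"claw":1}
  ]
}}

```text
clock: 12.05
tool_pos: [0.4425, -0.085, 0.0533]
eef_rot: [0.074, 0.993, 0.005, -0.093]
contact_force: [-0.9, 0.2, -1.1]
opening: 0.909
```

```bash
python3 - <<'E'
from h import *
print(np.round(r.get_state()['q'],3));tool((.4390,-.0845,.0155))
E
```

```text
[ 0.358  0.922 -0.442  2.036  0.69   0.537  0.818]
t 12.05 pos [ 0.4425 -0.085   0.0533] x [-0.972  0.146  0.185] z [-0.184  0.024 -0.983] op 0.909 F [-0.9  0.2 -1.1]
delta [-0.0035  0.0001  0.0378]
```

```bash
python3 - <<'E'
from h import *
k=.64
P=lambda u,v,z:np.round(px('w7',u*k,v*k,z),4)
print(P(416,316,.024),P(416,418,.024),P(377,318,.024),P(455,318,.024),P(378,417,.024),P(455,417,.024),P(415,168,.012))
E
```

```text
[ 0.4214 -0.0802  0.024 ] [ 0.454  -0.0849  0.024 ] [ 0.4203 -0.0916  0.024 ] [ 0.4237 -0.069   0.024 ] [ 0.4519 -0.0965  0.024 ] [ 0.4554 -0.073   0.024 ] [ 0.38   -0.0743  0.012 ]
```

>>> {"fn": "drive_tool", "kwargs": {
  "commands": [
    {"dx":-0.001,"dy":0.001,"dz":0.018,"wx":0,"wy":0,"wz":0,"claw":1},
    {"dx":-0.001,"dy":0.001,"dz":0.015,"wx":0,"wy":0,"wz":0,"claw":1},
    {"dx":0,"dy":0,"dz":0.005,"wx":0,"wy":0,"wz":0,"claw":1},
    {"dx":0,"dy":0,"dz":0,"wx":0,"wy":0,"wz":0,"claw":0},
    {"dx":0,"dy":0,"dz":0,"wx":0,"wy":0,"wz":0,"claw":0},
    {"dx":0,"dy":0,"dz":0,"wx":0,"wy":0,"wz":0,"claw":0},
    {"dx":0,"dy":0,"dz":0,"wx":0,"wy":0,"wz":0,"claw":0},
    {"dx":0,"dy":0,"dz":0,"wx":0,"wy":0,"wz":0,"claw":0},
    {"dx":0,"dy":0,"dz":0,"wx":0,"wy":0,"wz":0,"claw":0},
    {"dx":0,"dy":0,"dz":0,"wx":0,"wy":0,"wz":0,"claw":0},
    {"dx":0,"dy":0,"dz":0,"wx":0,"wy":0,"wz":0,"claw":0}
  ],
  "grip_force": 45
}}

```text
clock: 13.15
tool_pos: [0.4378, -0.0823, 0.0161]
eef_rot: [0.074, 0.993, 0.005, -0.094]
contact_force: [0.1, -0.5, -0.1]
opening: 0.293
```

```bash
python3 - <<'E'
from h import *
tool()
E
```

```text
t 13.15 pos [ 0.4378 -0.0823  0.0161] x [-0.972  0.145  0.187] z [-0.186  0.024 -0.982] op 0.293 F [ 0.1 -0.5 -0.1]
```

>>> {"fn": "drive_tool", "kwargs": {
  "commands": [
    {"dx":0.002,"dy":0,"dz":-0.01,"wx":0,"wy":0,"wz":0,"claw":0},
    {"dx":0.0075,"dy":0,"dz":-0.039,"wx":0,"wy":0,"wz":0,"claw":0},
    {"dx":0.0075,"dy":0,"dz":-0.039,"wx":0,"wy":0,"wz":0,"claw":0},
    {"dx":0.0075,"dy":0,"dz":-0.039,"wx":0,"wy":0,"wz":0,"claw":0},
    {"dx":0.0075,"dy":0,"dz":-0.039,"wx":0,"wy":0,"wz":0,"claw":0},
    {"dx":0.0075,"dy":0,"dz":-0.039,"wx":0,"wy":0,"wz":0,"claw":0},
    {"dx":0,"dy":0,"dz":0,"wx":0,"wy":0,"wz":0,"claw":0}
  ]
}}

```text
clock: 13.85
tool_pos: [0.4397, -0.0809, 0.2293]
eef_rot: [0.074, 0.993, 0.005, -0.09]
contact_force: [0.4, 0.6, -1.3]
opening: 0.267
```

>>> {"fn": "drive_tool", "kwargs": {
  "commands": [
    {"dx":0,"dy":0,"dz":0,"wx":-0.0263,"wy":0,"wz":0.1382,"claw":0},
    {"dx":0,"dy":0,"dz":0,"wx":-0.0263,"wy":0,"wz":0.1382,"claw":0},
    {"dx":0,"dy":0,"dz":0,"wx":-0.0263,"wy":0,"wz":0.1382,"claw":0},
    {"dx":0,"dy":0,"dz":0,"wx":-0.0263,"wy":0,"wz":0.1382,"claw":0},
    {"dx":0,"dy":0,"dz":0,"wx":-0.0263,"wy":0,"wz":0.1382,"claw":0},
    {"dx":0,"dy":0,"dz":0,"wx":-0.0263,"wy":0,"wz":0.1382,"claw":0},
    {"dx":0,"dy":0,"dz":0,"wx":-0.0263,"wy":0,"wz":0.1382,"claw":0},
    {"dx":0,"dy":0,"dz":0,"wx":-0.0263,"wy":0,"wz":0.1382,"claw":0},
    {"dx":0,"dy":0,"dz":0,"wx":-0.0263,"wy":0,"wz":0.1382,"claw":0},
    {"dx":0,"dy":0,"dz":0,"wx":-0.0263,"wy":0,"wz":0.1382,"claw":0},
    {"dx":0,"dy":0,"dz":0,"wx":-0.0263,"wy":0,"wz":0.1382,"claw":0},
    {"dx":0,"dy":0,"dz":0,"wx":0,"wy":0,"wz":0,"claw":0}
  ]
}}

```text
clock: 15.05
tool_pos: [0.4358, -0.0813, 0.2245]
eef_rot: [0.747, 0.659, 0.068, -0.062]
contact_force: [-0.4, -0.1, -1.3]
opening: 0.262
```

```bash
python3 - <<'E'
from h import *
tool((.597,-.194,.210))
print(np.round(r.get_state()['q'],3))
E
```

```text
t 15.05 pos [ 0.4358 -0.0813  0.2245] x [0.123 0.976 0.182] z [ 0.02   0.181 -0.983] op 0.262 F [-0.4 -0.1 -1.3]
delta [-0.0928  0.174  -0.003 ]
[ 0.426  0.534 -0.328  2.1   -0.037  0.538  0.047]
```

>>> {"fn": "drive_tool", "kwargs": {
  "commands": [
    {"dx":-0.0186,"dy":0.0348,"dz":0,"wx":0,"wy":0,"wz":0,"claw":0},
    {"dx":-0.0186,"dy":0.0348,"dz":0,"wx":0,"wy":0,"wz":0,"claw":0},
    {"dx":-0.0186,"dy":0.0348,"dz":0,"wx":0,"wy":0,"wz":0,"claw":0},
    {"dx":-0.0186,"dy":0.0348,"dz":0,"wx":0,"wy":0,"wz":0,"claw":0},
    {"dx":-0.0186,"dy":0.0348,"dz":0,"wx":0,"wy":0,"wz":0,"claw":0},
    {"dx":0,"dy":0,"dz":0,"wx":0,"wy":0,"wz":0,"claw":0},
    {"dx":0,"dy":0,"dz":0,"wx":0,"wy":0,"wz":0,"claw":0}
  ]
}}

```text
clock: 15.75
tool_pos: [0.5982, -0.1936, 0.2066]
eef_rot: [0.746, 0.66, 0.068, -0.062]
contact_force: [-0.9, 1.4, -0.9]
opening: 0.271
```

```bash
python3 - <<'E'
from h import *
tool((.597,-.194,.144));snap('wrist','w8');snap('side','d8')
a=cv2.imread('pics/w8.png')[:300,100:430];b=cv2.imread('pics/d8.png')[120:270,220:370]
a=cv2.resize(a,None,fx=1.35,fy=1.35,interpolation=cv2.INTER_CUBIC);s=a.shape[0]/150
b=cv2.resize(b,None,fx=s,fy=s,interpolation=cv2.INTER_CUBIC)[:a.shape[0],:350]
print(a.shape,b.shape,s);cv2.imwrite('pics/m8.png',np.hstack([a,b]))
E
```

```text
t 15.75 pos [ 0.5982 -0.1936  0.2066] x [0.12  0.976 0.184] z [ 0.02   0.183 -0.983] op 0.271 F [-0.9  1.4 -0.9]
delta [-0.0121 -0.001   0.0614]
(405, 446, 3) (405, 350, 3) 2.7
```

View pics/m8.png

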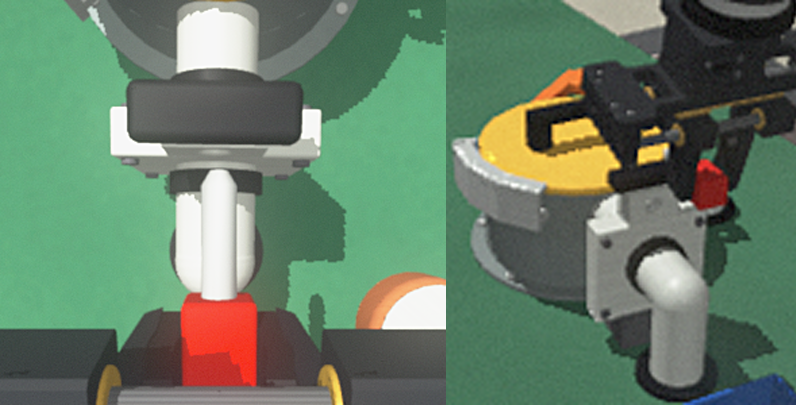

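```bash
python3 - <<'E'
from h import *
h=np.array([.5982,-.1936,.2026]);d=np.array([.122,.9925,0])
for z in (0,.005,-.005): print('tip',np.round(proj('w8',h+.059*d+[0,0,z]),1))
# head top edges: front top edge y=296/1.35 (shaft root / front face bottom), 
print('meas tip',(218/1.35+100,169/1.35),'head front top edge',312/1.35)
print('pred front-top edge',np.round(proj('w8',h+.017*d+[0,0,.012]),1),'front face at shaft-top',np.round(proj('w8',h+.017*d+[0,0,.006]),1), 'meas', 298/1.35)
a,b=px('w8',127/1.35+100,130/1.35,.158),px('w8',302/1.35+100,130/1.35,.158);print(a,b,np.linalg.norm(a-b))
for z in(.158,.172):
  a,b=px('w8',129/1.35+100,140/1.35,z),px('w8',300/1.35+100,140/1.35,z);print((a+b)/2,np.linalg.norm(a-b))
E
```

```text
tip [260.3 122.9]
tip [260.2 121.5]
tip [260.4 124.2]
meas tip (261.48148148148147, 125.18518518518518) head front top edge 231.1111111111111
pred front-top edge [260.1 222.6] front face at shaft-top [260.2 220.1] meas 220.74074074074073
[ 0.57029545 -0.1106008   0.158     ] [ 0.64300636 -0.11955596  0.158     ] 0.07326029799051671
[ 0.60614831 -0.11915772  0.158     ] 0.07171779971978091
[ 0.60602748 -0.12154722  0.172     ] 0.06653386806211672
```

>>> {"fn": "drive_tool", "kwargs": {
  "commands": [
    {"dx":-0.0038,"dy":-0.0005,"dz":0.0205,"wx":0,"wy":0,"wz":0,"claw":0},
    {"dx":-0.0038,"dy":-0.0005,"dz":0.0205,"wx":0,"wy":0,"wz":0,"claw":0},
    {"dx":-0.0038,"dy":-0.0005,"dz":0.0205,"wx":0,"wy":0,"wz":0,"claw":0},
    {"dx":0,"dy":0,"dz":0,"wx":0,"wy":0,"wz":0,"claw":0},
    {"dx":0,"dy":0,"dz":0,"wx":0,"wy":0,"wz":0,"claw":0}
  ]
}}

```text
clock: 16.35
tool_pos: [0.5967, -0.1927, 0.1457]
eef_rot: [0.746, 0.659, 0.069, -0.061]
contact_force: [-0.6, 0.1, -1.5]
opening: 0.269
```

```bash
python3 - <<'E'
from h import *
hole=np.array([.6077,-.109,.140])
g=np.array([[.9925,-.122,0],[.122,.9925,0],[0,0,1]])
s=r.get_state();print(np.round(g@(np.array(s['tool_pos'])-hole),4));tool()
snap('side','d9');snap('scene','s9')
a=cv2.imread('pics/d9.png')[130:230,250:350];b=cv2.imread('pics/s9.png')[150:230,200:280]
f=lambda i:cv2.resize(i,(400,400),interpolation=cv2.INTER_CUBIC)
cv2.imwrite('pics/m9.png',np.hstack([f(a),f(b)]))
E
```

```text
[-0.0007 -0.0844  0.0057]
t 16.35 pos [ 0.5967 -0.1927  0.1457] x [0.121 0.976 0.184] z [ 0.021  0.182 -0.983] op 0.269 F [-0.6  0.1 -1.5]
```

View pics/m9.png

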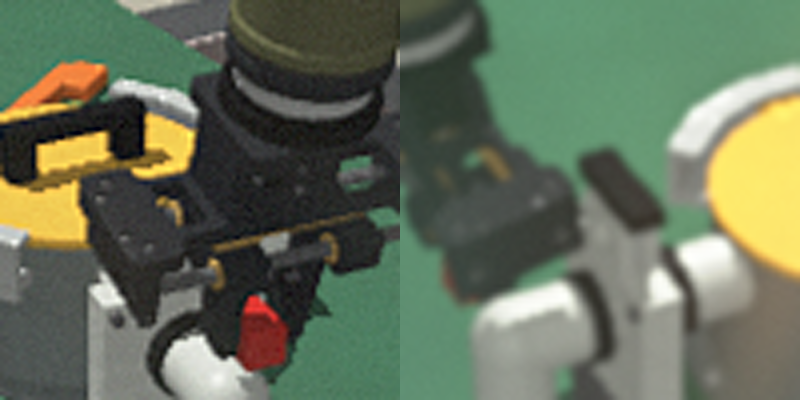

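>>> {"fn": "drive_tool", "kwargs": {
  "commands": [
    {"dx":-0.0003,"dy":0,"dz":0.0016,"wx":0,"wy":0,"wz":0,"claw":0},
    {"dx":0.0049,"dy":0,"dz":0.0009,"wx":0,"wy":0,"wz":0,"claw":0},
    {"dx":0.0049,"dy":0,"dz":0.0009,"wx":0,"wy":0,"wz":0,"claw":0},
    {"dx":0.0049,"dy":0,"dz":0.0009,"wx":0,"wy":0,"wz":0,"claw":0},
    {"dx":0.0025,"dy":0,"dz":0.0005,"wx":0,"wy":0,"wz":0,"claw":0},
    {"dx":0.0025,"dy":0,"dz":0.0005,"wx":0,"wy":0,"wz":0,"claw":0}
  ]
}}

```text
clock: 17.05
tool_pos: [0.5997, -0.1746, 0.1436]
eef_rot: [0.747, 0.659, 0.068, -0.06]
contact_force: [-1.7, -5.2, 1.5]
opening: 0.263
```

```bash
cat >>h.py <<'E'
def gate():
    hole=np.array([.6077,-.109,.140]);g=np.array([[.9925,-.122,0],[.122,.9925,0],[0,0,1]])
    s=r.get_state();print('gate frame',np.round(g@(np.array(s['tool_pos'])-hole),4),'F',np.round(g@s['contact_force'],1));tool()
E
python3 -c "
from h import *
gate()"
```

```text
gate frame [ 0.     -0.066   0.0036] F [-1.1 -5.4  1.5]
t 17.05 pos [ 0.5997 -0.1746  0.1436] x [0.122 0.976 0.181] z [ 0.022  0.18  -0.983] op 0.263 F [-1.7 -5.2  1.5]
```

>>> {"fn": "drive_tool", "kwargs": {
  "commands": [
    {"dx":0.0002,"dy":0,"dz":-0.001,"wx":0,"wy":0,"wz":0,"claw":0},
    {"dx":0.0025,"dy":0,"dz":0.0005,"wx":0,"wy":0,"wz":0,"claw":0},
    {"dx":0.0025,"dy":0,"dz":0.0005,"wx":0,"wy":0,"wz":0,"claw":0}
  ]
}}

```text
clock: 17.35
tool_pos: [0.6002, -0.1683, 0.1446]
eef_rot: [0.746, 0.659, 0.069, -0.061]
contact_force: [-2.2, -1.6, 2.0]
opening: 0.269
```

```bash
python3 -c "
from h import *
gate()"
```

```text
gate frame [-0.0003 -0.0597  0.0046] F [-1.9 -1.9  2. ]
t 17.35 pos [ 0.6002 -0.1683  0.1446] x [0.122 0.975 0.183] z [ 0.022  0.182 -0.983] op 0.269 F [-2.2 -1.6  2. ]
```

Going in well; Fx slightly negative and Fz up, so continue with slight correction.

>>> {"fn": "drive_tool", "kwargs": {
  "commands": [
    {"dx":0.0031,"dy":-0.0003,"dz":0,"wx":0,"wy":0,"wz":0,"claw":0},
    {"dx":0.0029,"dy":0,"dz":0.0005,"wx":0,"wy":0,"wz":0,"claw":0},
    {"dx":0.0029,"dy":0,"dz":0.0005,"wx":0,"wy":0,"wz":0,"claw":0},
    {"dx":0.0029,"dy":0,"dz":0.0005,"wx":0,"wy":0,"wz":0,"claw":0}
  ]
}}

```text
clock: 17.75
tool_pos: [0.6017, -0.1559, 0.1451]
eef_rot: [0.746, 0.659, 0.069, -0.061]
contact_force: [0.5, -0.3, -0.7]
opening: 0.265
```

```bash
python3 -c "
from h import *
gate()"
```

```text
gate frame [-0.0002 -0.0472  0.0051] F [ 0.5 -0.3 -0.7]
t 17.75 pos [ 0.6017 -0.1559  0.1451] x [0.121 0.975 0.184] z [ 0.022  0.182 -0.983] op 0.265 F [ 0.5 -0.3 -0.7]
```

>>> {"fn": "drive_tool", "kwargs": {
  "commands": [
    {"dx":0.0039,"dy":0,"dz":0.0008,"wx":0,"wy":0,"wz":0,"claw":0},
    {"dx":0.0039,"dy":0,"dz":0.0007,"wx":0,"wy":0,"wz":0,"claw":0},
    {"dx":0.0039,"dy":0,"dz":0.0008,"wx":0,"wy":0,"wz":0,"claw":0},
    {"dx":0.003,"dy":0,"dz":0.0006,"wx":0,"wy":0,"wz":0,"claw":0},
    {"dx":0.002,"dy":0,"dz":0.0004,"wx":0,"wy":0,"wz":0,"claw":0},
    {"dx":0.001,"dy":0,"dz":0.0002,"wx":0,"wy":0,"wz":0,"claw":0},
    {"dx":0,"dy":0,"dz":0,"wx":0,"wy":0,"wz":0,"claw":0}
  ]
}}

```text
clock: 18.45
tool_pos: [0.6038, -0.1386, 0.145]
eef_rot: [0.746, 0.659, 0.069, -0.061]
contact_force: [0.3, 0.9, -1.3]
opening: 0.265
```

```bash
python3 -c "
from h import *
gate()"
```

```text
gate frame [-0.0002 -0.0299  0.005 ] F [ 0.1  1.  -1.3]
t 18.45 pos [ 0.6038 -0.1386  0.145 ] x [0.122 0.976 0.183] z [ 0.022  0.182 -0.983] op 0.265 F [ 0.3  0.9 -1.3]
```

>>> {"fn": "drive_tool", "kwargs": {
  "commands": [
    {"dx":0.001,"dy":0,"dz":0.0002,"wx":0,"wy":0,"wz":0,"claw":0},
    {"dx":0.001,"dy":0,"dz":0.0002,"wx":0,"wy":0,"wz":0,"claw":0},
    {"dx":0.001,"dy":0,"dz":0.0002,"wx":0,"wy":0,"wz":0,"claw":0},
    {"dx":0,"dy":0,"dz":0,"wx":0,"wy":0,"wz":0,"claw":0}
  ]
}}

```text
clock: 18.85
tool_pos: [0.604, -0.1373, 0.1449]
eef_rot: [0.747, 0.659, 0.068, -0.06]
contact_force: [-1.4, -3.7, -0.3]
opening: 0.268
```

```bash
python3 -c "
from h import *
gate()"
```

```text
gate frame [-0.0002 -0.0285  0.0049] F [-1.  -3.8 -0.3]
t 18.85 pos [ 0.604  -0.1373  0.1449] x [0.123 0.976 0.181] z [ 0.022  0.18  -0.983] op 0.268 F [-1.4 -3.7 -0.3]
```

>>> {"fn": "drive_tool", "kwargs": {
  "commands": [
    {"dx":0.0015,"dy":0,"dz":0.0002,"wx":0,"wy":0,"wz":0,"claw":0},
    {"dx":0.001,"dy":0,"dz":0.0002,"wx":0,"wy":0,"wz":0,"claw":0},
    {"dx":0,"dy":0,"dz":0,"wx":0,"wy":0,"wz":0,"claw":0}
  ]
}}

```text
clock: 19.15
tool_pos: [0.604, -0.1372, 0.145]
eef_rot: [0.748, 0.658, 0.067, -0.059]
contact_force: [-2.6, -8.0, 1.4]
opening: 0.271
```

```bash
python3 -c "
from h import *
gate()"
```

```text
gate frame [-0.0003 -0.0285  0.005 ] F [-1.6 -8.3  1.4]
t 19.15 pos [ 0.604  -0.1372  0.145 ] x [0.125 0.976 0.178] z [ 0.022  0.177 -0.984] op 0.271 F [-2.6 -8.   1.4]
```

>>> {"fn": "drive_tool", "kwargs": {
  "commands": [
    {"dx":-0.0015,"dy":0,"dz":0,"wx":0,"wy":0,"wz":0,"claw":0.3},
    {"dx":0,"dy":0,"dz":0,"wx":0,"wy":0,"wz":0,"claw":0.5},
    {"dx":0,"dy":0,"dz":0,"wx":0,"wy":0,"wz":0,"claw":0.7},
    {"dx":0,"dy":0,"dz":0,"wx":0,"wy":0,"wz":0,"claw":0.7},
    {"dx":0,"dy":0,"dz":-0.015,"wx":0,"wy":0,"wz":0,"claw":0.7},
    {"dx":0,"dy":0,"dz":-0.03,"wx":0,"wy":0,"wz":0,"claw":0.7},
    {"dx":0,"dy":0,"dz":-0.04,"wx":0,"wy":0,"wz":0,"claw":0.7},
    {"dx":0,"dy":0,"dz":-0.04,"wx":0,"wy":0,"wz":0,"claw":0.7},
    {"dx":0,"dy":0,"dz":-0.04,"wx":0,"wy":-0.09,"wz":0,"claw":0.7},
    {"dx":0,"dy":0,"dz":0,"wx":0,"wy":-0.09,"wz":0,"claw":0.7},
    {"dx":0,"dy":0,"dz":0,"wx":0,"wy":0,"wz":0,"claw":0.7}
  ]
}}

```text
clock: 20.25
tool_pos: [0.6021, -0.16, 0.3086]
eef_rot: [0.747, 0.664, 0.003, -0.001]
contact_force: [1.0, 0.8, -0.2]
opening: 0.701
```

```bash
python3 - <<'E'
from h import *
tool((.63,.056,.29));snap('wrist','w10');big('w10')
E
```

```text
t 20.25 pos [ 0.6021 -0.16    0.3086] x [0.117 0.993 0.006] z [ 0.003  0.006 -1.   ] op 0.701 F [ 1.   0.8 -0.2]
delta [0.2177 0.0024 0.02  ]
```

View pics/w10b.png

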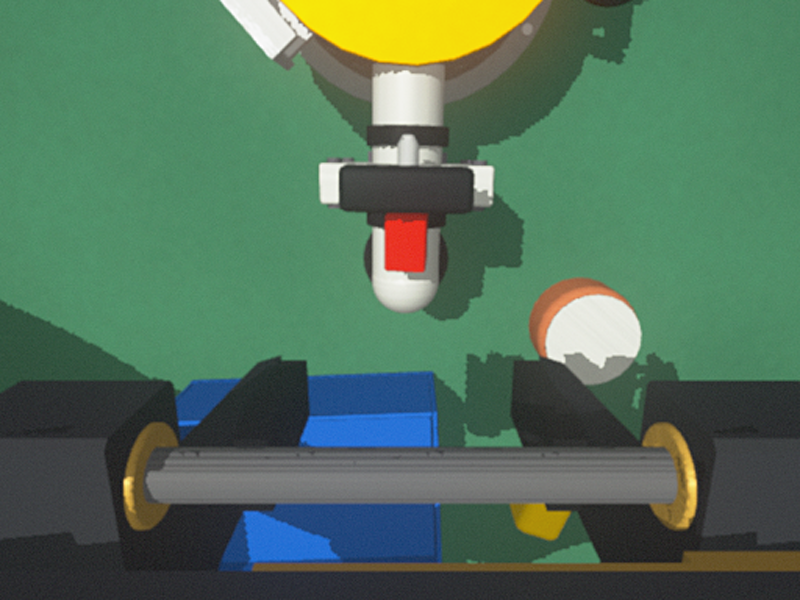

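```bash
python3 - <<'E'
from h import *
k=.64
P=lambda u,v,z:np.round(px('w10',u*k,v*k,z),4)
e=P(415,65,.118);print(e,e+.098*np.array([.122,.9925,0]))
a=P(277,0,.118);b=P(549,0,.118);print(a,b)
# circle fit on disc edge by color
c=cv2.imread('pics/w10.png');hsv=cv2.cvtColor(c,cv2.COLOR_BGR2HSV)
m=(hsv[...,0]>20)&(hsv[...,0]<32)&(hsv[...,1]>180)
pts=[]
for u in range(195,335,4):
    v=np.nonzero(m[:120,u])[0]
    if len(v) and v.max()>4: pts.append(px('w10',u,v.max()+.5,.118)[:2])
pts=np.array(pts)
from scipy.optimize import least_squares
f=least_squares(lambda p:np.hypot(*(pts-p).T)-.098,[.63,.056]);print('circle',f.x,np.abs(f.fun).max(),len(pts))
tip=P(408,137,.144);print('pin tip',tip)
E
```

```text
[ 0.6203 -0.0437  0.118 ] [0.632256 0.053565 0.118   ]
[ 0.5477 -0.0014  0.118 ] [ 0.6984 -0.0191  0.118 ]
circle [0.62976078 0.054481  ] 0.0005898364736064282 35
pin tip [ 0.6115 -0.0834  0.144 ]
```

>>> {"fn": "drive_tool", "kwargs": {
  "commands": [
    {"dx":0.0434,"dy":0.0005,"dz":0,"wx":0,"wy":0,"wz":0,"claw":0.7},
    {"dx":0.0434,"dy":0.0005,"dz":0,"wx":0,"wy":0,"wz":0,"claw":0.7},
    {"dx":0.0434,"dy":0.0005,"dz":0,"wx":0,"wy":0,"wz":0,"claw":0.7},
    {"dx":0.0434,"dy":0.0005,"dz":0,"wx":0,"wy":0,"wz":0,"claw":0.7},
    {"dx":0.0434,"dy":0.0005,"dz":0,"wx":0,"wy":0,"wz":0,"claw":0.7},
    {"dx":0,"dy":0,"dz":0,"wx":0,"wy":0,"wz":0.143,"claw":0.7},
    {"dx":0,"dy":0,"dz":0,"wx":0,"wy":0,"wz":0.143,"claw":0.7},
    {"dx":0,"dy":0,"dz":0,"wx":0,"wy":0,"wz":0.143,"claw":0.7},
    {"dx":0,"dy":0,"dz":0,"wx":0,"wy":0,"wz":0.143,"claw":0.7},
    {"dx":0,"dy":0,"dz":0,"wx":0,"wy":0,"wz":0.143,"claw":0.7}
  ]
}}

```text
clock: 21.3
tool_pos: [0.6292, 0.0492, 0.3059]
eef_rot: [0.935, 0.354, -0.001, -0.003]
contact_force: [-0.3, 0.2, -0.1]
opening: 0.7
```

>>> {"fn": "drive_tool", "kwargs": {
  "commands": [
    {"dx":0,"dy":0,"dz":0,"wx":0,"wy":0,"wz":0.143,"claw":0.7},
    {"dx":0,"dy":0,"dz":0,"wx":0,"wy":0,"wz":0.143,"claw":0.7},
    {"dx":0,"dy":0,"dz":0,"wx":0,"wy":0,"wz":0.143,"claw":0.7},
    {"dx":0,"dy":0,"dz":0,"wx":0,"wy":0,"wz":0.143,"claw":0.7},
    {"dx":0,"dy":0,"dz":0,"wx":0,"wy":0,"wz":0.143,"claw":0.7},
    {"dx":0,"dy":0,"dz":0,"wx":0,"wy":0,"wz":0.143,"claw":0.7},
    {"dx":0,"dy":0,"dz":0,"wx":0,"wy":0,"wz":0,"claw":0.7}
  ]
}}

```text
clock: 22.0
tool_pos: [0.6293, 0.0494, 0.3061]
eef_rot: [0.998, -0.064, -0.002, -0.002]
contact_force: [-0.3, -0.1, -0.3]
opening: 0.7
```

```bash
python3 - <<'E'
from h import *
tool((.63,.0548,.145));snap('wrist','w11')
print(np.round(r.get_state()['q'],3))
c=cv2.imread('pics/w11.png');g=cv2.cvtColor(c,cv2.COLOR_BGR2HSV)
# dark handle surrounded by yellow: per-row left/right edges of handle
for v in range(60,240,15):
    row=g[v,:,2];hue=g[v,:,0];dark=(row<70)
    x=np.nonzero(dark[150:400])[0]+150
    print(v,(x.min(),x.max(),len(x)) if len(x) else None)
print(proj('w11',(.63+.052*.991,.0545-.052*.13,.158)),proj('w11',(.63,.0545,.158)))
E
```

```text
t 22.0 pos [0.6293 0.0494 0.3061] x [ 0.992 -0.128 -0.004] z [-0.003  0.004 -1.   ] op 0.7 F [-0.3 -0.1 -0.3]
delta [ 0.0006 -0.0049  0.1611]
[-0.299  0.653  0.278  1.485 -0.2    1.033 -1.667]
60 None
75 None
90 None
105 None
120 (np.int64(386), np.int64(387), 2)
135 None
150 (np.int64(387), np.int64(397), 8)
165 (np.int64(398), np.int64(398), 1)
180 (np.int64(386), np.int64(396), 2)
195 None
210 None
225 None
(np.float64(255.7309501745975), np.float64(118.90380878896694)) (np.float64(255.8980067290639), np.float64(180.13371998379154))
```

```bash
python3 - <<'E'
from h import *
c=cv2.imread('pics/w11.png');g=cv2.cvtColor(c,cv2.COLOR_BGR2HSV)
for v in range(100,230,15): print(v,[tuple(int(a) for a in g[v,u]) for u in range(225,290,6)])
big('w11')
E
```

```text
100 [(27, 245, 246), (27, 245, 246), (27, 245, 246), (27, 245, 246), (27, 245, 246), (27, 245, 246), (27, 245, 247), (27, 245, 249), (22, 241, 186), (22, 241, 186), (28, 245, 249)]
115 [(27, 245, 246), (27, 245, 246), (27, 245, 246), (27, 245, 246), (23, 244, 240), (22, 241, 189), (22, 242, 192), (22, 241, 189), (21, 241, 188), (21, 242, 190), (27, 245, 246)]
130 [(27, 245, 246), (27, 245, 246), (27, 245, 246), (19, 202, 154), (14, 119, 118), (14, 146, 108), (13, 135, 108), (22, 243, 189), (22, 241, 181), (21, 242, 190), (27, 245, 246)]
145 [(27, 245, 247), (27, 245, 246), (27, 245, 246), (23, 249, 248), (11, 121, 114), (14, 134, 110), (13, 131, 109), (22, 243, 153), (21, 241, 186), (21, 241, 183), (27, 245, 247)]
160 [(27, 245, 247), (27, 245, 247), (27, 245, 247), (27, 246, 252), (13, 129, 115), (13, 125, 110), (13, 127, 108), (21, 232, 131), (22, 241, 183), (21, 241, 185), (27, 245, 247)]
175 [(27, 245, 247), (27, 245, 247), (27, 245, 247), (27, 245, 247), (13, 125, 114), (14, 121, 112), (14, 148, 105), (16, 189, 104), (21, 241, 185), (21, 241, 186), (27, 245, 247)]
190 [(28, 245, 247), (27, 245, 247), (27, 245, 247), (27, 245, 247), (13, 135, 113), (13, 134, 112), (14, 144, 108), (14, 168, 100), (21, 241, 183), (22, 241, 181), (27, 245, 246)]
205 [(28, 245, 247), (27, 245, 247), (27, 245, 247), (27, 245, 247), (13, 145, 107), (12, 117, 118), (13, 133, 111), (15, 164, 101), (21, 241, 183), (22, 241, 178), (27, 245, 246)]
220 [(28, 245, 247), (27, 245, 246), (27, 245, 247), (27, 245, 246), (13, 140, 109), (13, 122, 119), (14, 136, 109), (15, 161, 103), (27, 245, 246), (27, 245, 246), (27, 245, 246)]
```

View pics/w11b.png

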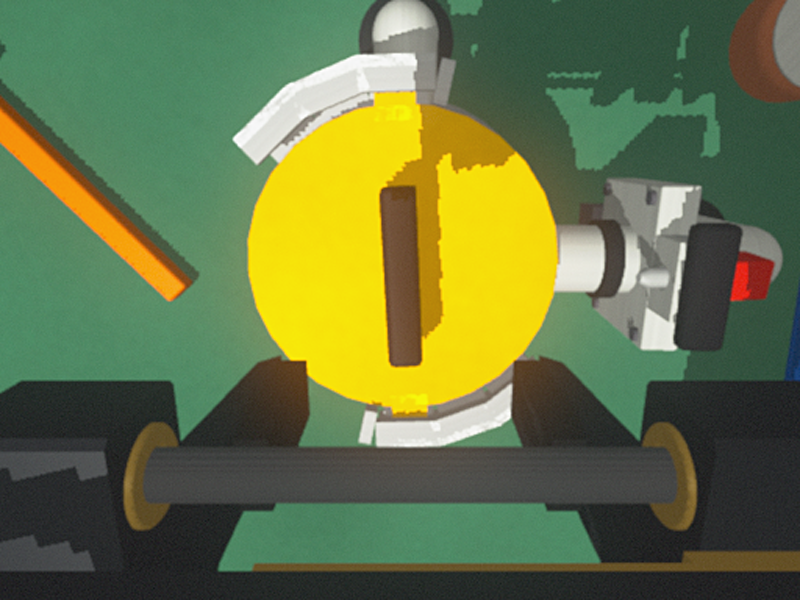

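```bash
python3 - <<'E'
from h import *
k=.64
P=lambda u,v,z:np.round(px('w11',u*k,v*k,z),4)
a,b=P(398,187,.158),P(404.5,365,.158);print(a,b,(a+b)/2,np.linalg.norm(a-b),np.degrees(np.arctan2(*(a-b)[1::-1])))
m=(a+b)/2; tool((m[0],m[1],.143))
print(P(182,300,.018),P(0,95,.018))
E
```

```text
[0.681  0.0487 0.158 ] [0.5802 0.0584 0.158 ] [0.6306  0.05355 0.158  ] 0.10126564076724148 -5.496656859307276
t 22.05 pos [0.6294 0.0495 0.3063] x [ 0.992 -0.124 -0.003] z [-0.003  0.004 -1.   ] op 0.702 F [ 0.1 -0.5  0. ]
delta [ 0.0012 -0.0035  0.1633]
[0.6034 0.2455 0.018 ] [0.7784 0.3429 0.018 ]
```

>>> {"fn": "drive_tool", "kwargs": {
  "commands": [
    {"dx":0.001,"dy":-0.004,"dz":0.04,"wx":0,"wy":0,"wz":-0.03,"claw":0.7},
    {"dx":0,"dy":0,"dz":0.04,"wx":0,"wy":0,"wz":0,"claw":0.7},
    {"dx":0,"dy":0,"dz":0.04,"wx":0,"wy":0,"wz":0,"claw":0.7},
    {"dx":0,"dy":0,"dz":0.03,"wx":0,"wy":0,"wz":0,"claw":0.7},
    {"dx":0,"dy":0,"dz":0.014,"wx":0,"wy":0,"wz":0,"claw":0.7},
    {"dx":0,"dy":0,"dz":0,"wx":0,"wy":0,"wz":0,"claw":0},
    {"dx":0,"dy":0,"dz":0,"wx":0,"wy":0,"wz":0,"claw":0},
    {"dx":0,"dy":0,"dz":0,"wx":0,"wy":0,"wz":0,"claw":0},
    {"dx":0,"dy":0,"dz":0,"wx":0,"wy":0,"wz":0,"claw":0},
    {"dx":0,"dy":0,"dz":0,"wx":0,"wy":0,"wz":0,"claw":0},
    {"dx":0,"dy":0,"dz":0,"wx":0,"wy":0,"wz":0,"claw":0}
  ],
  "grip_force": 50
}}

```text
clock: 23.15
tool_pos: [0.632, 0.0548, 0.1448]
eef_rot: [0.999, -0.048, 0.001, -0.002]
contact_force: [-0.6, -0.8, 3.9]
opening: 0.22
```

>>> {"fn": "drive_tool", "kwargs": {
  "commands": [
    {"dx":0,"dy":0,"dz":0,"wx":0,"wy":0,"wz":-0.1,"claw":0},
    {"dx":0,"dy":0,"dz":0,"wx":0,"wy":0,"wz":-0.1,"claw":0},
    {"dx":0,"dy":0,"dz":0,"wx":0,"wy":0,"wz":0,"claw":0}
  ]
}}

```text
clock: 23.45
tool_pos: [0.6318, 0.0546, 0.1447]
eef_rot: [0.999, 0.052, 0.001, -0.002]
contact_force: [-1.3, -0.0, 5.9]
opening: 0.223
```

```bash
python3 - <<'E'
from h import *
tool((.630,.054,.142)); print(r.get_state()['moment'])
E
```

```text
t 23.45 pos [0.6318 0.0546 0.1447] x [0.995 0.103 0.002] z [ 0.001  0.004 -1.   ] op 0.223 F [-1.3 -0.   5.9]
delta [-0.0019  0.0004  0.0027]
[-0.20351906  0.47128836 -0.13293075]
```

>>> {"fn": "drive_tool", "kwargs": {
  "commands": [
    {"dx":0,"dy":0,"dz":0,"wx":0,"wy":0,"wz":-0.125,"claw":0},
    {"dx":0,"dy":0,"dz":0,"wx":0,"wy":0,"wz":-0.125,"claw":0},
    {"dx":0,"dy":0,"dz":0,"wx":0,"wy":0,"wz":-0.125,"claw":0},
    {"dx":0,"dy":0,"dz":0,"wx":0,"wy":0,"wz":-0.125,"claw":0},
    {"dx":0,"dy":0,"dz":0,"wx":0,"wy":0,"wz":-0.125,"claw":0},
    {"dx":0,"dy":0,"dz":0,"wx":0,"wy":0,"wz":-0.125,"claw":0},
    {"dx":0,"dy":0,"dz":0,"wx":0,"wy":0,"wz":-0.125,"claw":0},
    {"dx":0,"dy":0,"dz":0,"wx":0,"wy":0,"wz":-0.125,"claw":0},
    {"dx":0,"dy":0,"dz":0,"wx":0,"wy":0,"wz":-0.125,"claw":0},
    {"dx":0,"dy":0,"dz":0,"wx":0,"wy":0,"wz":-0.125,"claw":0},
    {"dx":0,"dy":0,"dz":0,"wx":0,"wy":0,"wz":-0.125,"claw":0},
    {"dx":0,"dy":0,"dz":0,"wx":0,"wy":0,"wz":0,"claw":0}
  ]
}}

```text
clock: 24.65
tool_pos: [0.6292, 0.0569, 0.1447]
eef_rot: [0.74, 0.672, 0.001, -0.004]
contact_force: [-6.7, 4.6, 10.0]
opening: 0.224
```

```bash
python3 - <<'E'
from h import *
tool((.630,.054,.142)); print(r.get_state()['moment'])
snap('side','d12'); i=cv2.imread('pics/d12.png')[100:250,190:380];cv2.imwrite('pics/d12b.png',cv2.resize(i,None,fx=4,fy=4,interpolation=cv2.INTER_CUBIC))
E
```

```text
t 24.65 pos [0.6292 0.0569 0.1447] x [0.096 0.995 0.007] z [-0.005  0.008 -1.   ] op 0.224 F [-6.7  4.6 10. ]
delta [-0.0029  0.0011  0.0027]
[ 0.63940925  1.57783172 -1.29227725]
```

View pics/d12b.png

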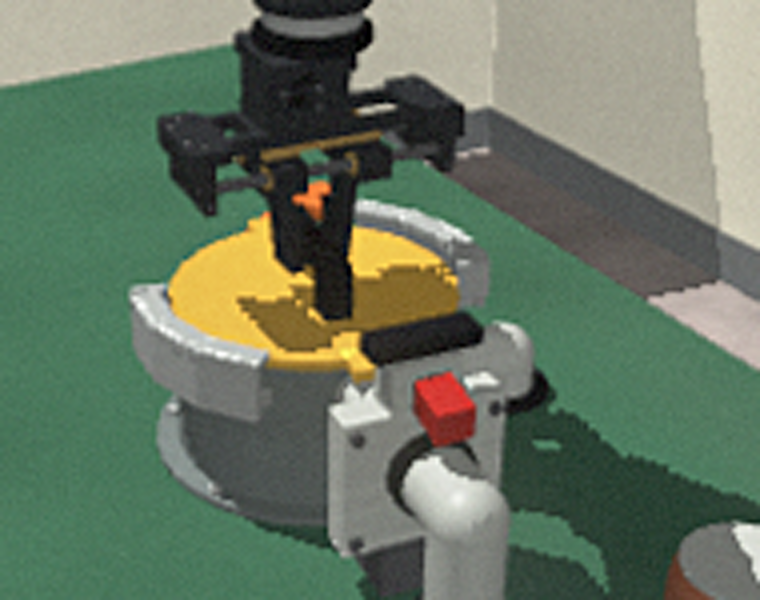

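>>> {"fn": "drive_tool", "kwargs": {
  "commands": [
    {"dx":0,"dy":0,"dz":-0.006,"wx":0,"wy":0,"wz":0,"claw":0},
    {"dx":0,"dy":0,"dz":-0.008,"wx":0,"wy":0,"wz":0,"claw":0},
    {"dx":0,"dy":0,"dz":-0.01,"wx":0,"wy":0,"wz":0,"claw":0},
    {"dx":0,"dy":0,"dz":-0.01,"wx":0,"wy":0,"wz":0,"claw":0},
    {"dx":0,"dy":0,"dz":0,"wx":0,"wy":0,"wz":0,"claw":0}
  ]
}}

```text
clock: 25.2
tool_pos: [0.6338, 0.0541, 0.1802]
eef_rot: [0.739, 0.673, 0.004, 0.001]
contact_force: [0.2, 0.2, -4.7]
opening: 0.218
```

```bash
python3 - <<'E'
from h import *
tool((.63,.054,.29)); print(r.get_state()['moment'])
E
```

```text
t 25.2 pos [0.6338 0.0541 0.1802] x [0.093 0.996 0.004] z [ 0.006  0.004 -1.   ] op 0.218 F [ 0.2  0.2 -4.7]
delta [-0.     -0.0032 -0.1098]
[-0.0357527   0.04388705  0.01761908]
```

>>> {"fn": "drive_tool", "kwargs": {
  "commands": [
    {"dx":0,"dy":0,"dz":-0.03,"wx":0,"wy":0,"wz":0,"claw":0},
    {"dx":0,"dy":0,"dz":-0.03,"wx":0,"wy":0,"wz":0,"claw":0},
    {"dx":0.01,"dy":-0.01,"dz":-0.03,"wx":0,"wy":0,"wz":0,"claw":0},
    {"dx":0.027,"dy":-0.026,"dz":0,"wx":0,"wy":0,"wz":0,"claw":0},
    {"dx":0.027,"dy":-0.026,"dz":0,"wx":0,"wy":0,"wz":0,"claw":0},
    {"dx":0.027,"dy":-0.026,"dz":0,"wx":0,"wy":0,"wz":0,"claw":0},
    {"dx":0.027,"dy":-0.026,"dz":0,"wx":0,"wy":0,"wz":0,"claw":0},
    {"dx":0.027,"dy":-0.026,"dz":0,"wx":0,"wy":0,"wz":0,"claw":0},
    {"dx":0.027,"dy":-0.026,"dz":0,"wx":0,"wy":0,"wz":0,"claw":0},
    {"dx":0.027,"dy":-0.026,"dz":0,"wx":0,"wy":0,"wz":0,"claw":0},
    {"dx":0.027,"dy":-0.026,"dz":0,"wx":0,"wy":0,"wz":0,"claw":0},
    {"dx":0,"dy":0,"dz":0,"wx":0,"wy":0,"wz":0,"claw":0}
  ],
  "grip_force": 60
}}

```text
clock: 26.4
tool_pos: [0.4313, 0.3058, 0.2697]
eef_rot: [0.736, 0.677, 0.003, -0.004]
contact_force: [0.2, 0.4, -4.6]
opening: 0.213
```

```bash
python3 - <<'E'
from h import *
tool((.44,.30,.046)); print(np.round(r.get_state()['q'],2))
E
```

```text
t 26.4 pos [0.4313 0.3058 0.2697] x [0.082 0.997 0.01 ] z [-0.001  0.01  -1.   ] op 0.213 F [ 0.2  0.4 -4.6]
delta [-0.0072  0.0095  0.2236]
[-0.53  0.54 -0.27  1.83  0.18  0.79 -0.97]
```

>>> {"fn": "drive_tool", "kwargs": {
  "commands": [
    {"dx":-0.004,"dy":0.005,"dz":0.03,"wx":0,"wy":0,"wz":0,"claw":0},
    {"dx":-0.004,"dy":0.005,"dz":0.03,"wx":0,"wy":0,"wz":0,"claw":0},
    {"dx":0,"dy":0,"dz":0.03,"wx":0,"wy":0,"wz":0,"claw":0},
    {"dx":0,"dy":0,"dz":0.03,"wx":0,"wy":0,"wz":0,"claw":0},
    {"dx":0,"dy":0,"dz":0.03,"wx":0,"wy":0,"wz":0,"claw":0},
    {"dx":0,"dy":0,"dz":0.03,"wx":0,"wy":0,"wz":0,"claw":0},
    {"dx":0,"dy":0,"dz":0.02,"wx":0,"wy":0,"wz":0,"claw":0},
    {"dx":0,"dy":0,"dz":0.01,"wx":0,"wy":0,"wz":0,"claw":0},
    {"dx":0,"dy":0,"dz":0,"wx":0,"wy":0,"wz":0,"claw":0}
  ]
}}

```text
clock: 27.3
tool_pos: [0.4448, 0.2912, 0.0581]
eef_rot: [0.739, 0.674, 0.001, -0.001]
contact_force: [-0.1, 0.2, -4.5]
opening: 0.218
```

```bash
python3 - <<'E'
from h import *
tool(); print(np.round(r.get_state()['q'],2))
E
```

```text
t 27.3 pos [0.4448 0.2912 0.0581] x [0.092 0.996 0.003] z [-0.     0.003 -1.   ] op 0.218 F [-0.1  0.2 -4.5]
[-0.59  0.88 -0.12  1.98  0.31  0.3  -1.06]
```

>>> {"fn": "drive_tool", "kwargs": {
  "commands": [
    {"dx":0,"dy":0,"dz":0.005,"wx":0,"wy":0,"wz":0,"claw":0},
    {"dx":0,"dy":0,"dz":0.004,"wx":0,"wy":0,"wz":0,"claw":0},
    {"dx":0,"dy":0,"dz":0.003,"wx":0,"wy":0,"wz":0,"claw":0},
    {"dx":0,"dy":0,"dz":0.002,"wx":0,"wy":0,"wz":0,"claw":0},
    {"dx":0,"dy":0,"dz":0,"wx":0,"wy":0,"wz":0,"claw":0}
  ]
}}

```text
clock: 27.8
tool_pos: [0.4447, 0.2917, 0.045]
eef_rot: [0.739, 0.674, 0.002, -0.001]
contact_force: [1.5, -0.5, -2.6]
opening: 0.219
```

>>> {"fn": "drive_tool", "kwargs": {
  "commands": [
    {"dx":0,"dy":0,"dz":0.001,"wx":0,"wy":0,"wz":0,"claw":0},
    {"dx":0,"dy":0,"dz":0,"wx":0,"wy":0,"wz":0,"claw":0.3},
    {"dx":0,"dy":0,"dz":0,"wx":0,"wy":0,"wz":0,"claw":0.5},
    {"dx":0,"dy":0,"dz":0,"wx":0,"wy":0,"wz":0,"claw":0.6},
    {"dx":0,"dy":0,"dz":0,"wx":0,"wy":0,"wz":0,"claw":0.6},
    {"dx":0,"dy":0,"dz":-0.02,"wx":0,"wy":0,"wz":0,"claw":0.6},
    {"dx":0,"dy":0,"dz":-0.04,"wx":0,"wy":0,"wz":0,"claw":0.6},
    {"dx":0,"dy":0,"dz":-0.04,"wx":0,"wy":0,"wz":0,"claw":0.6},
    {"dx":0,"dy":0,"dz":-0.05,"wx":0,"wy":0,"wz":0,"claw":0.6},
    {"dx":0,"dy":0,"dz":-0.05,"wx":0,"wy":0,"wz":0,"claw":0.6},
    {"dx":0,"dy":0,"dz":-0.05,"wx":0,"wy":0,"wz":0,"claw":0.6},
    {"dx":0,"dy":0,"dz":-0.03,"wx":0,"wy":0,"wz":0,"claw":0.6}
  ],
  "grip_force": 20
}}

```text
clock: 29.0
tool_pos: [0.4451, 0.291, 0.3278]
eef_rot: [0.739, 0.674, 0.004, -0.001]
contact_force: [0.9, 0.8, -0.6]
opening: 0.602
```

>>> {"fn": "drive_tool", "kwargs": {
  "commands": [
    {"dx":-0.0317,"dy":0.0287,"dz":0,"wx":0,"wy":0,"wz":0,"claw":0.6},
    {"dx":-0.0317,"dy":0.0287,"dz":0,"wx":0,"wy":0,"wz":0,"claw":0.6},
    {"dx":-0.0317,"dy":0.0287,"dz":0,"wx":0,"wy":0,"wz":0,"claw":0.6},
    {"dx":-0.0317,"dy":0.0287,"dz":0,"wx":0,"wy":0,"wz":0,"claw":0.6},
    {"dx":-0.0317,"dy":0.0287,"dz":0,"wx":0,"wy":0,"wz":0,"claw":0.6},
    {"dx":-0.0317,"dy":0.0287,"dz":0,"wx":0,"wy":0,"wz":0,"claw":0.6},
    {"dx":-0.0317,"dy":0.0287,"dz":0,"wx":0,"wy":0,"wz":0,"claw":0.6},
    {"dx":0,"dy":0,"dz":0,"wx":0,"wy":0,"wz":0.14,"claw":0.6},
    {"dx":0,"dy":0,"dz":0,"wx":0,"wy":0,"wz":0.14,"claw":0.6},
    {"dx":0,"dy":0,"dz":0,"wx":0,"wy":0,"wz":0.14,"claw":0.6},
    {"dx":0,"dy":0,"dz":0,"wx":0,"wy":0,"wz":0.14,"claw":0.6},
    {"dx":0,"dy":0,"dz":0,"wx":0,"wy":0,"wz":0.14,"claw":0.6}
  ]
}}

```text
clock: 30.2
tool_pos: [0.6237, 0.0509, 0.3225]
eef_rot: [0.926, 0.377, 0.0, -0.002]
contact_force: [0.7, 0.2, 1.3]
opening: 0.6
```

>>> {"fn": "drive_tool", "kwargs": {
  "commands": [
    {"dx":0,"dy":0,"dz":0,"wx":0,"wy":0,"wz":0.14,"claw":0.6},
    {"dx":0,"dy":0,"dz":0,"wx":0,"wy":0,"wz":0.14,"claw":0.6},
    {"dx":0,"dy":0,"dz":0,"wx":0,"wy":0,"wz":0.14,"claw":0.6},
    {"dx":0,"dy":0,"dz":0,"wx":0,"wy":0,"wz":0.14,"claw":0.6},
    {"dx":0,"dy":0,"dz":0,"wx":0,"wy":0,"wz":0.14,"claw":0.6},
    {"dx":0,"dy":0,"dz":0,"wx":0,"wy":0,"wz":0.14,"claw":0.6},
    {"dx":0,"dy":0,"dz":0,"wx":0,"wy":0,"wz":0.07,"claw":0.6},
    {"dx":0,"dy":0,"dz":0,"wx":0,"wy":0,"wz":0,"claw":0.6},
    {"dx":0,"dy":0,"dz":0,"wx":0,"wy":0,"wz":0,"claw":0.6}
  ]
}}

```text
clock: 31.1
tool_pos: [0.6238, 0.0511, 0.3227]
eef_rot: [0.998, -0.065, -0.0, -0.002]
contact_force: [0.3, -0.4, -0.8]
opening: 0.606
```

```bash
python3 - <<'E'
from h import *
tool();snap('wrist','w13');big('w13');snap('scene','s13');snap('side','d13')
E
```

```text
t 31.1 pos [0.6238 0.0511 0.3227] x [ 0.992 -0.129 -0.001] z [-0.     0.004 -1.   ] op 0.606 F [ 0.3 -0.4 -0.8]
```

View pics/w13b.png

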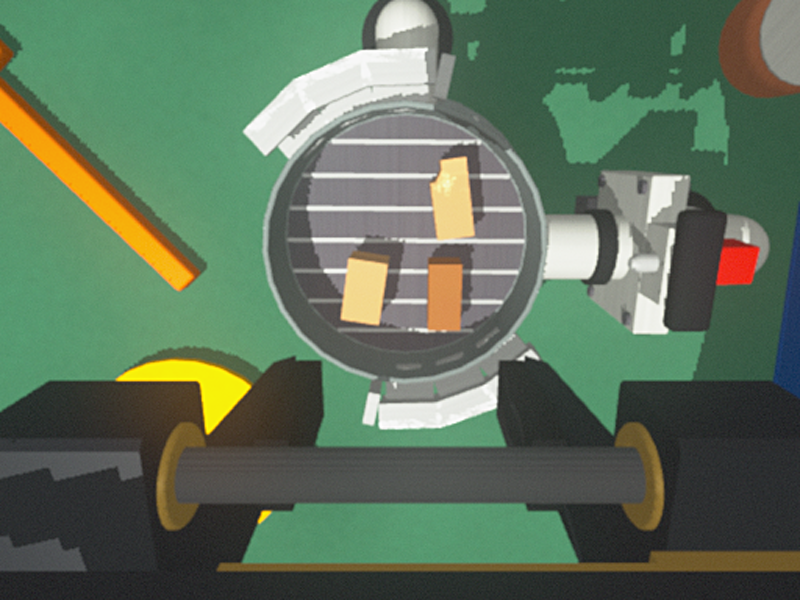

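```bash
python3 - <<'E'
from h import *
k=.64
def quad(n,c,z):
    p=np.array([px('w13',u*k,v*k,z)[:2] for u,v in c]);m=p.mean(0)
    d=(p[0]+p[1]-p[2]-p[3]);print(n,np.round(m,4),'yaw',round(np.degrees(np.arctan2(d[1],d[0])),1),'len',np.round(np.linalg.norm(d)/2,4),'wid',np.round(np.linalg.norm(p[0]+p[3]-p[1]-p[2])/2,4))
    s=r.get_state();print('  delta tool',np.round(R.from_quat(s['eef_rot']).inv().apply(np.r_[m,.080]-s['tool_pos']),4))
# order: top-left, top-right, bottom-right, bottom-left
quad('o1',[(434,159),(467,157),(474,236),(441,239)],.090)
quad('o3',[(349,259),(388,262),(380,326),(341,321)],.092)
quad('o2',[(429,264),(462,263),(461,329),(428,329)],.088)
rim=np.array([px('w13',u*k,v*k,.110)[:2] for u,v in [(263,250),(546,240)]]);print('rim',rim,rim.mean(0))
for n in('side0','d4','d6','d9','d13'):
    h=cv2.cvtColor(cv2.imread(f'pics/{n}.png'),cv2.COLOR_BGR2HSV);m=(h[...,0]>105)&(h[...,0]<125)&(h[...,1]>150);y,x=np.nonzero(m[200:]);print(n,len(x),x.mean(),y.mean())
E
```

```text
o1 [0.6583 0.0158] yaw -1.0 len 0.0544 wid 0.0228
  delta tool [0.0387 0.0314 0.2426]
o3 [0.6003 0.0871] yaw -15.7 len 0.0475 wid 0.0282
  delta tool [-0.028  -0.0318  0.2429]
o2 [0.5886 0.0298] yaw -7.2 len 0.0496 wid 0.0241
  delta tool [-0.0322  0.0266  0.2427]
rim [[ 0.64274399  0.1478616 ]
 [ 0.62520036 -0.04060424]] [0.63397218 0.05362868]
side0 15429 324.41078488560504 128.4092941862726
d4 15567 324.4982334425387 127.96087878203893
d6 14812 323.1467728868485 130.14434242506076
d9 15462 324.48221446125984 128.3094683740784
d13 15510 324.4965828497743 128.1658284977434
```

>>> {"fn": "drive_tool", "kwargs": {
  "commands": [
    {"dx":0.0195,"dy":0.0157,"dz":0.02,"wx":0,"wy":0,"wz":0,"claw":0.45},
    {"dx":0.0195,"dy":0.0157,"dz":0.03,"wx":0,"wy":0,"wz":0,"claw":0.45},
    {"dx":0,"dy":0,"dz":0.045,"wx":0,"wy":0,"wz":-0.11,"claw":0.45},
    {"dx":0,"dy":0,"dz":0.045,"wx":0,"wy":0,"wz":0,"claw":0.45},
    {"dx":0,"dy":0,"dz":0.035,"wx":0,"wy":0,"wz":0,"claw":0.45},
    {"dx":0,"dy":0,"dz":0,"wx":0,"wy":0,"wz":0,"claw":0.45}
  ],
  "grip_force": 30
}}

```text
clock: 31.85
tool_pos: [0.6547, 0.0155, 0.1426]
eef_rot: [1.0, -0.01, -0.005, -0.002]
contact_force: [-0.3, -0.2, 0.1]
opening: 0.454
```

```bash
python3 - <<'E'
from h import *
tool((.6583,.0158,.080))
E
```

```text
t 31.85 pos [0.6547 0.0155 0.1426] x [ 1.    -0.021 -0.011] z [-0.011  0.004 -1.   ] op 0.454 F [-0.3 -0.2  0.1]
delta [ 0.0042 -0.0001  0.0625]
```

>>> {"fn": "drive_tool", "kwargs": {
  "commands": [
    {"dx":0.004,"dy":0,"dz":0.025,"wx":0,"wy":0,"wz":0,"claw":0.45},
    {"dx":0,"dy":0,"dz":0.025,"wx":0,"wy":0,"wz":0,"claw":0.45},
    {"dx":0,"dy":0,"dz":0.012,"wx":0,"wy":0,"wz":0,"claw":0.45},
    {"dx":0,"dy":0,"dz":0,"wx":0,"wy":0,"wz":0,"claw":0.45},
    {"dx":0,"dy":0,"dz":0,"wx":0,"wy":0,"wz":0,"claw":0},
    {"dx":0,"dy":0,"dz":0,"wx":0,"wy":0,"wz":0,"claw":0},
    {"dx":0,"dy":0,"dz":0,"wx":0,"wy":0,"wz":0,"claw":0},
    {"dx":0,"dy":0,"dz":0,"wx":0,"wy":0,"wz":0,"claw":0}
  ]
}}

```text
clock: 32.65
tool_pos: [0.6639, 0.0157, 0.0875]
eef_rot: [1.0, -0.011, 0.002, -0.002]
contact_force: [-1.5, 0.8, 6.8]
opening: 0.293
```

>>> {"fn": "drive_tool", "kwargs": {
  "commands": [
    {"dx":0,"dy":0,"dz":-0.02,"wx":0,"wy":0,"wz":0,"claw":0},
    {"dx":0,"dy":0,"dz":-0.04,"wx":0,"wy":0,"wz":0,"claw":0},
    {"dx":0,"dy":0,"dz":-0.04,"wx":0,"wy":0,"wz":0,"claw":0},
    {"dx":0,"dy":0,"dz":-0.04,"wx":0,"wy":0,"wz":0,"claw":0},
    {"dx":0,"dy":0,"dz":-0.04,"wx":0,"wy":0,"wz":0,"claw":0},
    {"dx":0,"dy":0,"dz":0,"wx":0,"wy":0,"wz":0,"claw":0}
  ]
}}

```text
clock: 33.25
tool_pos: [0.6661, 0.0145, 0.2726]
eef_rot: [1.0, -0.011, 0.006, -0.002]
contact_force: [-0.3, -0.3, -0.9]
opening: 0.291
```

```bash
python3 - <<'E'
from h import *
tool((.495,-.33,.26))
E
```

```text
t 33.25 pos [0.6661 0.0145 0.2726] x [ 1.    -0.022  0.013] z [ 0.013  0.004 -1.   ] op 0.291 F [-0.3 -0.3 -0.9]
delta [-0.1638  0.3482  0.0089]
```

>>> {"fn": "drive_tool", "kwargs": {
  "commands": [
    {"dx":-0.0182,"dy":0.0387,"dz":0,"wx":0,"wy":0,"wz":0,"claw":0},
    {"dx":-0.0182,"dy":0.0387,"dz":0,"wx":0,"wy":0,"wz":0,"claw":0},
    {"dx":-0.0182,"dy":0.0387,"dz":0,"wx":0,"wy":0,"wz":0,"claw":0},
    {"dx":-0.0182,"dy":0.0387,"dz":0,"wx":0,"wy":0,"wz":0,"claw":0},
    {"dx":-0.0182,"dy":0.0387,"dz":0,"wx":0,"wy":0,"wz":0,"claw":0},
    {"dx":-0.0182,"dy":0.0387,"dz":0,"wx":0,"wy":0,"wz":0,"claw":0},
    {"dx":-0.0182,"dy":0.0387,"dz":0,"wx":0,"wy":0,"wz":0,"claw":0},
    {"dx":-0.0182,"dy":0.0387,"dz":0,"wx":0,"wy":0,"wz":0,"claw":0},
    {"dx":-0.0182,"dy":0.0387,"dz":0,"wx":0,"wy":0,"wz":0,"claw":0},
    {"dx":0,"dy":0,"dz":0.04,"wx":0,"wy":0,"wz":0,"claw":0},
    {"dx":0,"dy":0,"dz":0,"wx":0,"wy":0,"wz":0,"claw":0}
  ]
}}

```text
clock: 34.35
tool_pos: [0.4875, -0.329, 0.2202]
eef_rot: [1.0, -0.012, -0.004, -0.005]
contact_force: [0.1, 1.1, -0.2]
opening: 0.289
```

```bash
cat >> h.py <<'E'
def blue(n='side'):
    h=cv2.cvtColor(snapshot(n)['color'][:,:,::-1].copy(),cv2.COLOR_BGR2HSV);m=(h[...,0]>105)&(h[...,0]<125)&(h[...,1]>150);y,x=np.nonzero(m[200:]);print('blue',len(x),x.mean(),x.min(),x.max(),y.min(),y.max())
E
python3 - <<'E'
from h import *
tool((.495,-.34,.05)); blue()
h=cv2.cvtColor(cv2.imread('pics/d13.png'),cv2.COLOR_BGR2HSV);m=(h[...,0]>105)&(h[...,0]<125)&(h[...,1]>150);y,x=np.nonzero(m[200:]);print('ref',len(x),x.mean(),x.min(),x.max(),y.min(),y.max())
E
```

```text
t 34.35 pos [ 0.4875 -0.329   0.2202] x [ 1.    -0.024 -0.009] z [-0.008  0.009 -1.   ] op 0.289 F [ 0.1  1.1 -0.2]
delta [0.0092 0.0124 0.17  ]
blue 15026 322.9484892852389 29 414 40 183
ref 15510 324.4965828497743 241 414 59 183
```

>>> {"fn": "drive_tool", "kwargs": {
  "commands": [
    {"dx":0.005,"dy":0.006,"dz":0.04,"wx":0,"wy":0,"wz":0,"claw":0},
    {"dx":0.004,"dy":0.006,"dz":0.04,"wx":0,"wy":0,"wz":0,"claw":0},
    {"dx":0,"dy":0,"dz":0.04,"wx":0,"wy":0,"wz":0,"claw":0},
    {"dx":0,"dy":0,"dz":0.03,"wx":0,"wy":0,"wz":0,"claw":0},
    {"dx":0,"dy":0,"dz":0.02,"wx":0,"wy":0,"wz":0,"claw":0},
    {"dx":0,"dy":0,"dz":0,"wx":0,"wy":0,"wz":0,"claw":0},
    {"dx":0,"dy":0,"dz":0,"wx":0,"wy":0,"wz":0,"claw":0.45},
    {"dx":0,"dy":0,"dz":0,"wx":0,"wy":0,"wz":0,"claw":0.45},
    {"dx":0,"dy":0,"dz":0,"wx":0,"wy":0,"wz":0,"claw":0.45},
    {"dx":0,"dy":0,"dz":-0.03,"wx":0,"wy":0,"wz":0,"claw":0.45},
    {"dx":0,"dy":0,"dz":-0.05,"wx":0,"wy":0,"wz":0,"claw":0.45},
    {"dx":0,"dy":0,"dz":-0.05,"wx":0,"wy":0,"wz":0,"claw":0.45}
  ]
}}

```text
clock: 35.6
tool_pos: [0.4999, -0.3415, 0.1863]
eef_rot: [1.0, -0.011, -0.0, -0.002]
contact_force: [1.1, 0.0, -0.6]
opening: 0.448
```

>>> {"fn": "drive_tool", "kwargs": {
  "commands": [
    {"dx":0,"dy":0,"dz":-0.05,"wx":0,"wy":0,"wz":0,"claw":0.45},
    {"dx":0,"dy":0,"dz":-0.03,"wx":0,"wy":0,"wz":0,"claw":0.45},
    {"dx":0,"dy":0,"dz":0,"wx":0,"wy":0,"wz":0,"claw":0.45}
  ]
}}

```text
clock: 35.9
tool_pos: [0.5026, -0.3439, 0.2705]
eef_rot: [1.0, -0.011, 0.005, 0.001]
contact_force: [0.6, 0.6, -0.5]
opening: 0.448
```

```bash
python3 - <<'E'
from h import *
tool((.5886,.0298,.27)); blue()
c=snap('wrist','w14')
E
```

```text
t 35.9 pos [ 0.5026 -0.3439  0.2705] x [ 1.    -0.022  0.01 ] z [ 0.01  -0.002 -1.   ] op 0.448 F [ 0.6  0.6 -0.5]
delta [ 0.0779 -0.3755  0.0006]
blue 14240 323.581952247191 242 414 58 183
```

>>> {"fn": "drive_tool", "kwargs": {
  "commands": [
    {"dx":0.0078,"dy":-0.0376,"dz":0,"wx":0,"wy":0,"wz":0,"claw":0.45},
    {"dx":0.0078,"dy":-0.0376,"dz":0,"wx":0,"wy":0,"wz":0,"claw":0.45},
    {"dx":0.0078,"dy":-0.0376,"dz":0,"wx":0,"wy":0,"wz":0,"claw":0.45},
    {"dx":0.0078,"dy":-0.0376,"dz":0,"wx":0,"wy":0,"wz":0,"claw":0.45},
    {"dx":0.0078,"dy":-0.0376,"dz":0,"wx":0,"wy":0,"wz":0,"claw":0.45},
    {"dx":0.0078,"dy":-0.0376,"dz":0,"wx":0,"wy":0,"wz":0,"claw":0.45},
    {"dx":0.0078,"dy":-0.0376,"dz":0,"wx":0,"wy":0,"wz":0,"claw":0.45},
    {"dx":0.0078,"dy":-0.0376,"dz":0,"wx":0,"wy":0,"wz":0,"claw":0.45},
    {"dx":0.0078,"dy":-0.0376,"dz":0,"wx":0,"wy":0,"wz":0,"claw":0.45},
    {"dx":0.0078,"dy":-0.0376,"dz":0,"wx":0,"wy":0,"wz":0,"claw":0.45},
    {"dx":0,"dy":0,"dz":0.02,"wx":0,"wy":0,"wz":0.1,"claw":0.45},
    {"dx":0,"dy":0,"dz":0,"wx":0,"wy":0,"wz":0,"claw":0.45}
  ]
}}

```text
clock: 37.2
tool_pos: [0.5835, 0.0339, 0.2423]
eef_rot: [0.998, -0.059, -0.004, -0.002]
contact_force: [-0.2, 0.6, -0.1]
opening: 0.452
```

```bash
python3 - <<'E'
from h import *
tool((.5886,.0298,.080)); c=snap('wrist','w15')
h=cv2.cvtColor(cv2.imread('pics/w15.png'),cv2.COLOR_BGR2HSV)
print('o2 top exp',proj('w15',(.5886,.0298,.088)),'o3',proj('w15',(.6003,.0871,.092)))
for lo,hi,s in ((5,14,120),(14,22,80)):
    m=((h[...,0]>=lo)&(h[...,0]<hi)&(h[...,1]>s)&(h[...,2]>100)).astype(np.uint8)
    n,_,st,ce=cv2.connectedComponentsWithStats(m[:330])
    print([(st[i].tolist(),ce[i].round(0).tolist()) for i in range(1,n) if st[i,4]>250])
E
```

```text
t 37.2 pos [0.5835 0.0339 0.2423] x [ 0.993 -0.119 -0.008] z [-0.008  0.003 -1.   ] op 0.452 F [-0.2  0.6 -0.1]
delta [0.0068 0.0038 0.1622]
o2 top exp (np.float64(265.5929027553238), np.float64(171.61839312092212)) o3 (np.float64(198.19627601669254), np.float64(167.12617882263712))
[([30, 114, 46, 53, 258], [55.0, 138.0])]
[([0, 81, 76, 87, 1984], [32.0, 129.0]), ([178, 134, 43, 61, 517], [205.0, 158.0]), ([252, 141, 27, 59, 1289], [265.0, 171.0]), ([132, 271, 25, 59, 551], [140.0, 299.0]), ([368, 271, 25, 59, 563], [384.0, 300.0])]
```

>>> {"fn": "drive_tool", "kwargs": {
  "commands": [
    {"dx":0.0068,"dy":0.0038,"dz":0.035,"wx":0,"wy":0,"wz":0,"claw":0.45},
    {"dx":0,"dy":0,"dz":0.04,"wx":0,"wy":0,"wz":0,"claw":0.45},
    {"dx":0,"dy":0,"dz":0.035,"wx":0,"wy":0,"wz":0,"claw":0.45},
    {"dx":0,"dy":0,"dz":0.03,"wx":0,"wy":0,"wz":0,"claw":0.45},
    {"dx":0,"dy":0,"dz":0.01,"wx":0,"wy":0,"wz":0,"claw":0.45},
    {"dx":0,"dy":0,"dz":0,"wx":0,"wy":0,"wz":0,"claw":0.45},
    {"dx":0,"dy":0,"dz":0,"wx":0,"wy":0,"wz":0,"claw":0.45}
  ]
}}

```text
clock: 37.95
tool_pos: [0.5934, 0.0276, 0.097]
eef_rot: [0.998, -0.061, 0.001, -0.002]
contact_force: [0.4, -0.4, 1.3]
opening: 0.454
```

```bash
python3 - <<'E'
from h import *
tool((.5886,.0298,.080))
E
```

```text
t 37.95 pos [0.5934 0.0276 0.097 ] x [ 0.993 -0.121  0.002] z [ 0.002  0.004 -1.   ] op 0.454 F [ 0.4 -0.4  1.3]
delta [-0.005  -0.0016  0.017 ]
```

>>> {"fn": "drive_tool", "kwargs": {
  "commands": [
    {"dx":-0.005,"dy":-0.0015,"dz":0.008,"wx":0,"wy":0,"wz":0,"claw":0.45},
    {"dx":0,"dy":0,"dz":0.007,"wx":0,"wy":0,"wz":0,"claw":0.45},
    {"dx":0,"dy":0,"dz":0,"wx":0,"wy":0,"wz":0,"claw":0},
    {"dx":0,"dy":0,"dz":0,"wx":0,"wy":0,"wz":0,"claw":0},
    {"dx":0,"dy":0,"dz":0,"wx":0,"wy":0,"wz":0,"claw":0},
    {"dx":0,"dy":0,"dz":0,"wx":0,"wy":0,"wz":0,"claw":0}
  ]
}}

```text
clock: 38.55
tool_pos: [0.5879, 0.0304, 0.0809]
eef_rot: [0.998, -0.061, 0.0, -0.002]
contact_force: [0.4, -0.1, -2.1]
opening: 0.27
```

>>> {"fn": "drive_tool", "kwargs": {
  "commands": [
    {"dx":0,"dy":0,"dz":-0.02,"wx":0,"wy":0,"wz":0,"claw":0},
    {"dx":0,"dy":0,"dz":-0.04,"wx":0,"wy":0,"wz":0,"claw":0},
    {"dx":0,"dy":0,"dz":-0.04,"wx":0,"wy":0,"wz":0,"claw":0},
    {"dx":0,"dy":0,"dz":-0.04,"wx":0,"wy":0,"wz":0,"claw":0},
    {"dx":0,"dy":0,"dz":-0.04,"wx":0,"wy":0,"wz":0,"claw":0},
    {"dx":0,"dy":0,"dz":0,"wx":0,"wy":0,"wz":0,"claw":0}
  ]
}}

```text
clock: 39.15
tool_pos: [0.5911, 0.0295, 0.2665]
eef_rot: [0.998, -0.061, 0.006, -0.003]
contact_force: [0.2, -0.4, -0.3]
opening: 0.273
```

```bash
python3 - <<'E'
from h import *
tool((.45,-.40,.25))
E
```

```text
t 39.15 pos [0.5911 0.0295 0.2665] x [ 0.993 -0.121  0.011] z [ 0.012  0.005 -1.   ] op 0.273 F [ 0.2 -0.4 -0.3]
delta [-0.0881  0.4435  0.0127]
```

>>> {"fn": "drive_tool", "kwargs": {
  "commands": [
    {"dx":-0.008,"dy":0.0403,"dz":0,"wx":0,"wy":0,"wz":0,"claw":0},
    {"dx":-0.008,"dy":0.0403,"dz":0,"wx":0,"wy":0,"wz":0,"claw":0},
    {"dx":-0.008,"dy":0.0403,"dz":0,"wx":0,"wy":0,"wz":0,"claw":0},
    {"dx":-0.008,"dy":0.0403,"dz":0,"wx":0,"wy":0,"wz":0,"claw":0},
    {"dx":-0.008,"dy":0.0403,"dz":0,"wx":0,"wy":0,"wz":0,"claw":0},
    {"dx":-0.008,"dy":0.0403,"dz":0,"wx":0,"wy":0,"wz":0,"claw":0},
    {"dx":-0.008,"dy":0.0403,"dz":0,"wx":0,"wy":0,"wz":0,"claw":0},
    {"dx":-0.008,"dy":0.0403,"dz":0,"wx":0,"wy":0,"wz":0,"claw":0},
    {"dx":-0.008,"dy":0.0403,"dz":0,"wx":0,"wy":0,"wz":0,"claw":0},
    {"dx":-0.008,"dy":0.0403,"dz":0,"wx":0,"wy":0,"wz":0,"claw":0},
    {"dx":-0.008,"dy":0.0403,"dz":0,"wx":0,"wy":0,"wz":0,"claw":0},
    {"dx":0,"dy":0,"dz":0.03,"wx":0,"wy":0,"wz":0,"claw":0}
  ]
}}

```text
clock: 40.35
tool_pos: [0.444, -0.409, 0.2314]
eef_rot: [0.998, -0.066, 0.002, 0.003]
contact_force: [0.1, -0.1, -0.7]
opening: 0.27
```

```bash
python3 - <<'E'
from h import *
tool((.45,-.40,.055));blue()
E
```

```text
t 40.35 pos [ 0.444  -0.409   0.2314] x [ 0.991 -0.131  0.005] z [ 0.004 -0.007 -1.   ] op 0.27 F [ 0.1 -0.1 -0.7]
delta [ 0.0039 -0.0107  0.1764]
blue 13550 325.00464944649445 242 414 2 183
```

>>> {"fn": "drive_tool", "kwargs": {
  "commands": [
    {"dx":0.004,"dy":-0.005,"dz":0.04,"wx":0,"wy":0,"wz":0,"claw":0},
    {"dx":0,"dy":-0.005,"dz":0.04,"wx":0,"wy":0,"wz":0,"claw":0},
    {"dx":0,"dy":0,"dz":0.04,"wx":0,"wy":0,"wz":0,"claw":0},
    {"dx":0,"dy":0,"dz":0.035,"wx":0,"wy":0,"wz":0,"claw":0},
    {"dx":0,"dy":0,"dz":0.02,"wx":0,"wy":0,"wz":0,"claw":0},
    {"dx":0,"dy":0,"dz":0,"wx":0,"wy":0,"wz":0,"claw":0},
    {"dx":0,"dy":0,"dz":0,"wx":0,"wy":0,"wz":0,"claw":0.45},
    {"dx":0,"dy":0,"dz":0,"wx":0,"wy":0,"wz":0,"claw":0.45},
    {"dx":0,"dy":0,"dz":0,"wx":0,"wy":0,"wz":0,"claw":0.45},
    {"dx":0,"dy":0,"dz":-0.03,"wx":0,"wy":0,"wz":0,"claw":0.45},
    {"dx":0,"dy":0,"dz":-0.05,"wx":0,"wy":0,"wz":0,"claw":0.45},
    {"dx":0,"dy":0,"dz":-0.05,"wx":0,"wy":0,"wz":0,"claw":0.45}
  ]
}}

```text
clock: 41.6
tool_pos: [0.4516, -0.3897, 0.1861]
eef_rot: [0.998, -0.061, -0.0, -0.002]
contact_force: [0.7, -0.0, -0.4]
opening: 0.451
```

>>> {"fn": "drive_tool", "kwargs": {
  "commands": [
    {"dx":0,"dy":0,"dz":-0.05,"wx":0,"wy":0,"wz":0,"claw":0.45},
    {"dx":0,"dy":0,"dz":-0.03,"wx":0,"wy":0,"wz":0.13,"claw":0.45},
    {"dx":0,"dy":0,"dz":0,"wx":0,"wy":0,"wz":0,"claw":0.45}
  ]
}}

```text
clock: 41.9
tool_pos: [0.454, -0.3924, 0.2702]
eef_rot: [0.992, -0.127, 0.005, 0.001]
contact_force: [-0.9, 0.6, -1.1]
opening: 0.451
```

```bash
python3 - <<'E'
from h import *
tool((.6003,.0871,.25));blue()
E
```

```text
t 41.9 pos [ 0.454  -0.3924  0.2702] x [ 0.968 -0.251  0.01 ] z [ 0.009 -0.003 -1.   ] op 0.451 F [-0.9  0.6 -1.1]
delta [ 0.0209 -0.5009  0.02  ]
blue 13942 325.8914789843638 242 414 58 183
```

>>> {"fn": "drive_tool", "kwargs": {
  "commands": [
    {"dx":0.0018,"dy":-0.0417,"dz":0,"wx":0,"wy":0,"wz":0,"claw":0.45},
    {"dx":0.0018,"dy":-0.0417,"dz":0,"wx":0,"wy":0,"wz":0,"claw":0.45},
    {"dx":0.0018,"dy":-0.0417,"dz":0,"wx":0,"wy":0,"wz":0,"claw":0.45},
    {"dx":0.0018,"dy":-0.0417,"dz":0,"wx":0,"wy":0,"wz":0,"claw":0.45},
    {"dx":0.0018,"dy":-0.0417,"dz":0,"wx":0,"wy":0,"wz":0,"claw":0.45},
    {"dx":0.0018,"dy":-0.0417,"dz":0,"wx":0,"wy":0,"wz":0,"claw":0.45},
    {"dx":0.0018,"dy":-0.0417,"dz":0,"wx":0,"wy":0,"wz":0,"claw":0.45},
    {"dx":0.0018,"dy":-0.0417,"dz":0,"wx":0,"wy":0,"wz":0,"claw":0.45},
    {"dx":0.0018,"dy":-0.0417,"dz":0,"wx":0,"wy":0,"wz":0,"claw":0.45},
    {"dx":0.0018,"dy":-0.0417,"dz":0,"wx":0,"wy":0,"wz":0,"claw":0.45},
    {"dx":0.0018,"dy":-0.0417,"dz":0,"wx":0,"wy":0,"wz":0,"claw":0.45},
    {"dx":0.0018,"dy":-0.0417,"dz":0,"wx":0,"wy":0,"wz":0.02,"claw":0.45}
  ]
}}

```text
clock: 43.15
tool_pos: [0.5965, 0.0907, 0.2648]
eef_rot: [0.991, -0.135, -0.001, -0.002]
contact_force: [0.3, -1.3, -0.2]
opening: 0.452
```

>>> {"fn": "drive_tool", "kwargs": {
  "commands": [
    {"dx":0,"dy":0,"dz":0.02,"wx":0,"wy":0,"wz":0,"claw":0.45},
    {"dx":0,"dy":0,"dz":0,"wx":0,"wy":0,"wz":0,"claw":0.45},
    {"dx":0,"dy":0,"dz":0,"wx":0,"wy":0,"wz":0,"claw":0.45}
  ]
}}

```text
clock: 43.45
tool_pos: [0.5962, 0.0878, 0.2452]
eef_rot: [0.991, -0.136, -0.002, -0.001]
contact_force: [-0.6, 0.4, 0.3]
opening: 0.449
```

```bash
python3 - <<'E'
from h import *
tool((.6003,.0871,.080)); c=snap('wrist','w16')
h=cv2.cvtColor(cv2.imread('pics/w16.png'),cv2.COLOR_BGR2HSV)
print('o3',proj('w16',(.6003,.0871,.092)))
m=((h[...,0]>=10)&(h[...,0]<24)&(h[...,1]>70)&(h[...,1]<200)&(h[...,2]>150)).astype(np.uint8)
n,l,st,ce=cv2.connectedComponentsWithStats(m[:330])
for i in range(1,n):
    if st[i,4]>200:
        p=np.argwhere(l==i)[:,::-1].astype(np.float32);print(st[i].tolist(),ce[i].round(0),cv2.minAreaRect(p))
E
```

```text
t 43.45 pos [0.5962 0.0878 0.2452] x [ 0.963 -0.269 -0.003] z [-0.003  0.003 -1.   ] op 0.449 F [-0.6  0.4  0.3]
delta [ 4.700e-03 -1.000e-04  1.652e-01]
o3 (np.float64(261.24043240870594), np.float64(174.33137775949353))
[244, 147, 34, 53, 1746] [260. 173.] ((260.5, 173.0), (52.0, 33.0), 90.0)
```

Offcut 3 is still where expected and aligned. Descend.

>>> {"fn": "drive_tool", "kwargs": {
  "commands": [
    {"dx":0.003,"dy":0,"dz":0.035,"wx":0,"wy":0,"wz":0,"claw":0.45},
    {"dx":0,"dy":0,"dz":0.04,"wx":0,"wy":0,"wz":0,"claw":0.45},
    {"dx":0,"dy":0,"dz":0.04,"wx":0,"wy":0,"wz":0,"claw":0.45},
    {"dx":0,"dy":0,"dz":0.03,"wx":0,"wy":0,"wz":0,"claw":0.45},
    {"dx":0,"dy":0,"dz":0,"wx":0,"wy":0,"wz":0,"claw":0.45},
    {"dx":0,"dy":0,"dz":0,"wx":0,"wy":0,"wz":0,"claw":0.45}
  ]
}}

```text
clock: 44.1
tool_pos: [0.6007, 0.0877, 0.102]
eef_rot: [0.991, -0.136, 0.0, -0.002]
contact_force: [1.1, -0.5, -0.6]
opening: 0.45
```

```bash
python3 - <<'E'
from h import *
tool((.6003,.0871,.080))
E
```

```text
t 44.1 pos [0.6007 0.0877 0.102 ] x [ 0.963 -0.27  -0.   ] z [ 0.001  0.004 -1.   ] op 0.45 F [ 1.1 -0.5 -0.6]
delta [-0.0002  0.0008  0.022 ]
```

>>> {"fn": "drive_tool", "kwargs": {
  "commands": [
    {"dx":0,"dy":0,"dz":0.012,"wx":0,"wy":0,"wz":0,"claw":0.45},
    {"dx":0,"dy":0,"dz":0.008,"wx":0,"wy":0,"wz":0,"claw":0.45},
    {"dx":0,"dy":0,"dz":0,"wx":0,"wy":0,"wz":0,"claw":0},
    {"dx":0,"dy":0,"dz":0,"wx":0,"wy":0,"wz":0,"claw":0},
    {"dx":0,"dy":0,"dz":0,"wx":0,"wy":0,"wz":0,"claw":0},
    {"dx":0,"dy":0,"dz":0,"wx":0,"wy":0,"wz":0,"claw":0}
  ]
}}

```text
clock: 44.7
tool_pos: [0.6003, 0.0891, 0.0813]
eef_rot: [0.991, -0.135, 0.0, -0.002]
contact_force: [-1.1, 0.4, -0.2]
opening: 0.312
```

>>> {"fn": "drive_tool", "kwargs": {
  "commands": [
    {"dx":0,"dy":0,"dz":-0.02,"wx":0,"wy":0,"wz":0,"claw":0},
    {"dx":0,"dy":0,"dz":-0.04,"wx":0,"wy":0,"wz":0,"claw":0},
    {"dx":0,"dy":0,"dz":-0.04,"wx":0,"wy":0,"wz":0,"claw":0},
    {"dx":0,"dy":0,"dz":-0.04,"wx":0,"wy":0,"wz":0,"claw":0},
    {"dx":0,"dy":0,"dz":-0.04,"wx":0,"wy":0,"wz":0,"claw":0},
    {"dx":0,"dy":0,"dz":0,"wx":0,"wy":0,"wz":0,"claw":0}
  ]
}}

```text
clock: 45.3
tool_pos: [0.6036, 0.0883, 0.267]
eef_rot: [0.991, -0.135, 0.005, -0.004]
contact_force: [0.1, 0.1, 0.3]
opening: 0.316
```

```bash
python3 - <<'E'
from h import *
tool((.545,-.40,.26));blue()
E
```

```text
t 45.3 pos [0.6036 0.0883 0.267 ] x [ 0.963 -0.268  0.01 ] z [ 0.012  0.006 -1.   ] op 0.316 F [0.1 0.1 0.3]
delta [0.0745 0.4861 0.0034]
blue 14020 326.13958630527816 241 414 58 183
```

>>> {"fn": "drive_tool", "kwargs": {
  "commands": [
    {"dx":0.0062,"dy":0.0405,"dz":0,"wx":0,"wy":0,"wz":0,"claw":0},
    {"dx":0.0062,"dy":0.0405,"dz":0,"wx":0,"wy":0,"wz":0,"claw":0},
    {"dx":0.0062,"dy":0.0405,"dz":0,"wx":0,"wy":0,"wz":0,"claw":0},
    {"dx":0.0062,"dy":0.0405,"dz":0,"wx":0,"wy":0,"wz":0,"claw":0},
    {"dx":0.0062,"dy":0.0405,"dz":0,"wx":0,"wy":0,"wz":0,"claw":0},
    {"dx":0.0062,"dy":0.0405,"dz":0,"wx":0,"wy":0,"wz":0,"claw":0},
    {"dx":0.0062,"dy":0.0405,"dz":0,"wx":0,"wy":0,"wz":0,"claw":0},
    {"dx":0.0062,"dy":0.0405,"dz":0,"wx":0,"wy":0,"wz":0,"claw":0},
    {"dx":0.0062,"dy":0.0405,"dz":0,"wx":0,"wy":0,"wz":0,"claw":0},
    {"dx":0.0062,"dy":0.0405,"dz":0,"wx":0,"wy":0,"wz":0,"claw":0},
    {"dx":0.0062,"dy":0.0405,"dz":0,"wx":0,"wy":0,"wz":0,"claw":0},
    {"dx":0.0062,"dy":0.0405,"dz":0,"wx":0,"wy":0,"wz":0,"claw":0}
  ]
}}

```text
clock: 46.55
tool_pos: [0.5404, -0.4007, 0.257]
eef_rot: [0.991, -0.135, -0.002, -0.003]
contact_force: [1.1, -1.1, -0.4]
opening: 0.318
```

>>> {"fn": "drive_tool", "kwargs": {
  "commands": [
    {"dx":0,"dy":0,"dz":0.03,"wx":0,"wy":0,"wz":-0.1,"claw":0},
    {"dx":0,"dy":0,"dz":0,"wx":0,"wy":0,"wz":0,"claw":0}
  ]
}}

```text
clock: 46.75
tool_pos: [0.538, -0.3989, 0.2237]
eef_rot: [0.996, -0.087, -0.005, -0.005]
contact_force: [-0.2, 2.2, -1.1]
opening: 0.311
```

```bash
python3 - <<'E'
from h import *
tool((.545,-.40,.055));blue()
E
```

```text
t 46.75 pos [ 0.538  -0.3989  0.2237] x [ 0.985 -0.172 -0.01 ] z [-0.008  0.011 -1.   ] op 0.311 F [-0.2  2.2 -1.1]
delta [0.0088 0.0014 0.1686]
blue 13894 325.78134446523677 242 414 58 183
```

>>> {"fn": "drive_tool", "kwargs": {
  "commands": [
    {"dx":0.004,"dy":0,"dz":0.04,"wx":0,"wy":0,"wz":0,"claw":0},
    {"dx":0.003,"dy":0,"dz":0.04,"wx":0,"wy":0,"wz":0,"claw":0},
    {"dx":0,"dy":0,"dz":0.04,"wx":0,"wy":0,"wz":0,"claw":0},
    {"dx":0,"dy":0,"dz":0.035,"wx":0,"wy":0,"wz":0,"claw":0},
    {"dx":0,"dy":0,"dz":0.01,"wx":0,"wy":0,"wz":0,"claw":0},
    {"dx":0,"dy":0,"dz":0,"wx":0,"wy":0,"wz":0,"claw":0},
    {"dx":0,"dy":0,"dz":0,"wx":0,"wy":0,"wz":0,"claw":0.5},
    {"dx":0,"dy":0,"dz":0,"wx":0,"wy":0,"wz":0,"claw":0.5},
    {"dx":0,"dy":0,"dz":0,"wx":0,"wy":0,"wz":0,"claw":0.5},
    {"dx":0,"dy":0,"dz":-0.03,"wx":0,"wy":0,"wz":0,"claw":0.5},
    {"dx":0,"dy":0,"dz":-0.05,"wx":0,"wy":0,"wz":0,"claw":0.5},
    {"dx":0,"dy":0,"dz":-0.05,"wx":0,"wy":0,"wz":0,"claw":0.5}
  ]
}}

```text
clock: 48.0
tool_pos: [0.5481, -0.4007, 0.1959]
eef_rot: [0.996, -0.086, -0.0, -0.002]
contact_force: [0.1, -0.6, 0.1]
opening: 0.495
```

>>> {"fn": "drive_tool", "kwargs": {
  "commands": [
    {"dx":0,"dy":0,"dz":-0.05,"wx":0,"wy":0,"wz":0,"claw":0.5},
    {"dx":-0.03,"dy":0,"dz":-0.04,"wx":0,"wy":0,"wz":0,"claw":0.5},
    {"dx":-0.04,"dy":-0.02,"dz":-0.02,"wx":0,"wy":0,"wz":0,"claw":0.5},
    {"dx":-0.04,"dy":-0.02,"dz":-0.01,"wx":0,"wy":0,"wz":0,"claw":0.5},
    {"dx":0,"dy":-0.04,"dz":0,"wx":0,"wy":0,"wz":0,"claw":0.5},
    {"dx":0,"dy":-0.04,"dz":0,"wx":0,"wy":0,"wz":0,"claw":0.5},
    {"dx":0,"dy":-0.04,"dz":0,"wx":0,"wy":0,"wz":0,"claw":0.5},
    {"dx":0,"dy":0,"dz":0,"wx":0,"wy":0,"wz":0,"claw":0.5},
    {"dx":0,"dy":0,"dz":0,"wx":0,"wy":0,"wz":0,"claw":0.5}
  ]
}}

```text
clock: 48.9
tool_pos: [0.4677, -0.2242, 0.3157]
eef_rot: [0.996, -0.085, 0.001, -0.002]
contact_force: [-0.0, -0.3, 0.5]
opening: 0.497
```

```bash
python3 - <<'E'
from h import *
tool();snap('wrist','w17');snap('side','d17');snap('scene','s17')
f=lambda n:cv2.resize(cv2.imread(f'pics/{n}.png'),(400,300),interpolation=cv2.INTER_AREA)
cs=cv2.resize(cv2.imread('pics/d17.png')[110:384,180:440],(400,300)); 
cc=cv2.resize(cv2.imread('pics/s17.png')[120:320,80:440],(400,300))
cv2.imwrite('pics/m17.png',np.vstack([np.hstack([f('w17'),f('d17')]),np.hstack([cs,cc])]))
E
```

```text
t 48.9 pos [ 0.4677 -0.2242  0.3157] x [ 0.986 -0.168  0.001] z [ 0.002  0.004 -1.   ] op 0.497 F [-0.  -0.3  0.5]
```

View pics/m17.png

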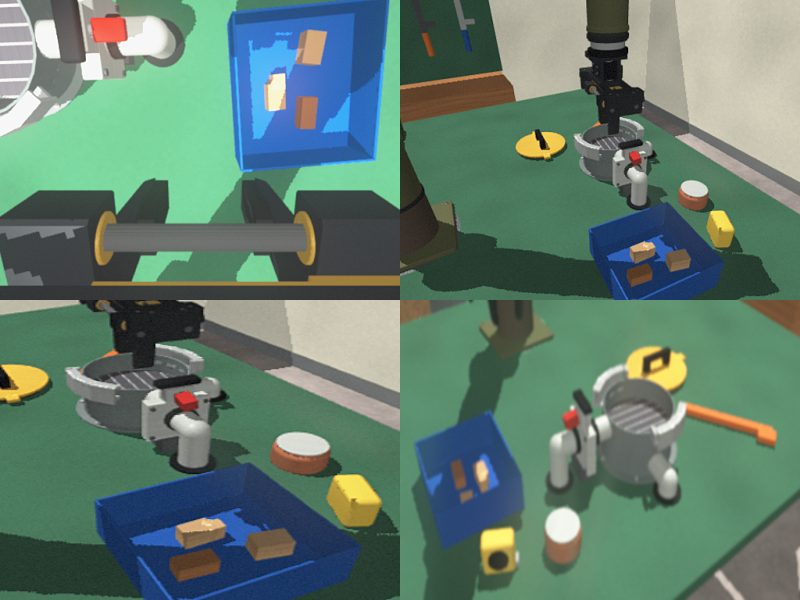

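```bash
python3 - <<'E'
from h import *
o=[]
for n in('w17','d17'):
    h=cv2.cvtColor(cv2.imread(f'pics/{n}.png'),cv2.COLOR_BGR2HSV)
    m=(((h[...,0]<5)|(h[...,0]>174))&(h[...,1]>170)&(h[...,2]>60)).astype(np.uint8);m[:, 400:]=0
    k,_,st,ce=cv2.connectedComponentsWithStats(m);i=1+st[1:,4].argmax();print(n,st[i],ce[i]);o.append((n,*ce[i]))
p,e=tri(*o);print(p,e)
g=np.array([[.9925,-.122,0],[.122,.9925,0],[0,0,1]]);print('head in gate frame',g@(p-[.6077,-.109,.14]))
i=cv2.imread('pics/w17.png')[0:150,0:260];cv2.imwrite('pics/w17b.png',cv2.resize(i,None,fx=3,fy=3,interpolation=cv2.INTER_CUBIC))
E
```

```text
w17 [116  22  45  32 847] [138.38961039  33.9433294 ]
d17 [294 193  15  19 161] [300.62732919 201.2173913 ]
[ 0.6041 -0.1396  0.1391] [[-0.8, 2.3], [0.9, 0.0]]
head in gate frame [ 0.0001602 -0.0308097 -0.0009   ]
```

View pics/w17b.png

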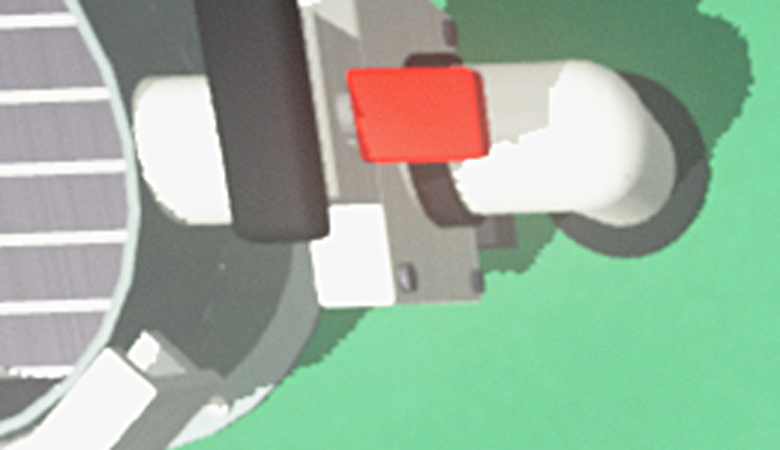

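>>> {"fn": "drive_tool", "kwargs": {
  "commands": [
    {"dx":0.0306,"dy":-0.013,"dz":0,"wx":0,"wy":0,"wz":0,"claw":0},
    {"dx":0.0306,"dy":-0.013,"dz":0,"wx":0,"wy":0,"wz":0,"claw":0},
    {"dx":0.0306,"dy":-0.013,"dz":0,"wx":0,"wy":0,"wz":0,"claw":0},
    {"dx":0.0306,"dy":-0.013,"dz":0,"wx":0,"wy":0,"wz":0,"claw":0},
    {"dx":0,"dy":0,"dz":0,"wx":0,"wy":0,"wz":-0.134,"claw":0},
    {"dx":0,"dy":0,"dz":0,"wx":0,"wy":0,"wz":-0.134,"claw":0},
    {"dx":0,"dy":0,"dz":0,"wx":0,"wy":0,"wz":-0.134,"claw":0},
    {"dx":0,"dy":0,"dz":0,"wx":0,"wy":0,"wz":-0.134,"claw":0},
    {"dx":0,"dy":0,"dz":0,"wx":0,"wy":0,"wz":-0.134,"claw":0},
    {"dx":0,"dy":0,"dz":0,"wx":0,"wy":0,"wz":-0.134,"claw":0}
  ]
}}

```text
clock: 50.05
tool_pos: [0.5963, -0.1966, 0.3146]
eef_rot: [0.95, 0.312, 0.0, -0.002]
contact_force: [0.5, -0.0, 0.5]
opening: 0.005
```

>>> {"fn": "drive_tool", "kwargs": {
  "commands": [
    {"dx":0,"dy":0,"dz":0,"wx":0,"wy":0,"wz":-0.134,"claw":0},
    {"dx":0,"dy":0,"dz":0,"wx":0,"wy":0,"wz":-0.134,"claw":0},
    {"dx":0,"dy":0,"dz":0,"wx":0,"wy":0,"wz":-0.134,"claw":0},
    {"dx":0,"dy":0,"dz":0,"wx":0,"wy":0,"wz":-0.134,"claw":0},
    {"dx":0,"dy":0,"dz":0,"wx":0,"wy":0,"wz":-0.134,"claw":0},
    {"dx":0,"dy":0,"dz":0,"wx":0,"wy":0,"wz":-0.134,"claw":0},
    {"dx":0,"dy":0,"dz":0,"wx":0,"wy":0,"wz":0,"claw":0},
    {"dx":0,"dy":0,"dz":0,"wx":0,"wy":0,"wz":0,"claw":0}
  ]
}}

```text
clock: 50.85
tool_pos: [0.5964, -0.1959, 0.3146]
eef_rot: [0.755, 0.656, 0.001, -0.002]
contact_force: [-0.2, -0.5, -0.8]
opening: 0.005
```

```bash
python3 - <<'E'
from h import *
gate();tool((.5973,-.1934,.143))
E
```

```text
gate frame [-0.0006 -0.0877  0.1746] F [-0.2 -0.5 -0.8]
t 50.85 pos [ 0.5964 -0.1959  0.3146] x [0.139 0.99  0.004] z [-0.     0.004 -1.   ] op 0.005 F [-0.2 -0.5 -0.8]
t 50.85 pos [ 0.5964 -0.1959  0.3146] x [0.139 0.99  0.004] z [-0.     0.004 -1.   ] op 0.005 F [-0.2 -0.5 -0.8]
delta [0.002  0.0006 0.1716]
```

>>> {"fn": "drive_tool", "kwargs": {
  "commands": [
    {"dx":0,"dy":0,"dz":0.04,"wx":0,"wy":0,"wz":0,"claw":0},
    {"dx":0,"dy":0,"dz":0.04,"wx":0,"wy":0,"wz":0,"claw":0},
    {"dx":0,"dy":0,"dz":0.04,"wx":0,"wy":0,"wz":0,"claw":0},
    {"dx":0,"dy":0,"dz":0.03,"wx":0,"wy":0,"wz":0,"claw":0},
    {"dx":0,"dy":0,"dz":0.02,"wx":0,"wy":0,"wz":0,"claw":0},
    {"dx":0,"dy":0,"dz":0,"wx":0,"wy":0,"wz":0,"claw":0},
    {"dx":0.008,"dy":0,"dz":0,"wx":0,"wy":0,"wz":0,"claw":0},
    {"dx":0.007,"dy":0,"dz":0,"wx":0,"wy":0,"wz":0,"claw":0},
    {"dx":0,"dy":0,"dz":0,"wx":0,"wy":0,"wz":0,"claw":0}
  ]
}}

```text
clock: 51.75
tool_pos: [0.6003, -0.1768, 0.1465]
eef_rot: [0.752, 0.659, 0.003, -0.001]
contact_force: [0.6, -0.0, 0.6]
opening: 0.008
```

```bash
python3 -c "
from h import *
gate()"
```

```text
gate frame [ 0.0009 -0.0682  0.0065] F [0.6 0.1 0.6]
t 51.75 pos [ 0.6003 -0.1768  0.1465] x [0.132 0.991 0.005] z [ 0.003  0.005 -1.   ] op 0.008 F [ 0.6 -0.   0.6]
```

>>> {"fn": "drive_tool", "kwargs": {
  "commands": [
    {"dx":0.004,"dy":0,"dz":0.003,"wx":0,"wy":0,"wz":0,"claw":0},
    {"dx":0.003,"dy":0,"dz":0,"wx":0,"wy":0,"wz":0,"claw":0},
    {"dx":0.002,"dy":0,"dz":0,"wx":0,"wy":0,"wz":0,"claw":0},
    {"dx":0.002,"dy":0,"dz":0,"wx":0,"wy":0,"wz":0,"claw":0},
    {"dx":0.001,"dy":0,"dz":0,"wx":0,"wy":0,"wz":0,"claw":0}
  ]
}}

```text
clock: 52.25
tool_pos: [0.6004, -0.1678, 0.142]
eef_rot: [0.753, 0.658, 0.001, -0.001]
contact_force: [0.4, -3.5, 1.5]
opening: 0.003
```

```bash
python3 -c "
from h import *
gate()"
```

```text
gate frame [-0.0001 -0.0592  0.002 ] F [ 0.8 -3.4  1.5]
t 52.25 pos [ 0.6004 -0.1678  0.142 ] x [0.134 0.991 0.003] z [ 0.     0.003 -1.   ] op 0.003 F [ 0.4 -3.5  1.5]
```

>>> {"fn": "drive_tool", "kwargs": {
  "commands": [
    {"dx":0.001,"dy":0,"dz":0,"wx":0,"wy":0,"wz":0,"claw":0},
    {"dx":0.001,"dy":0,"dz":0,"wx":0,"wy":0,"wz":0,"claw":0},
    {"dx":0.001,"dy":0,"dz":0,"wx":0,"wy":0,"wz":0,"claw":0}
  ]
}}

```text
clock: 52.55
tool_pos: [0.6005, -0.1671, 0.1423]
eef_rot: [0.754, 0.657, 0.0, -0.0]
contact_force: [-0.5, -7.2, 2.7]
opening: -0.002
```

>>> {"fn": "drive_tool", "kwargs": {
  "commands": [
    {"dx":0.001,"dy":0,"dz":0,"wx":0,"wy":0,"wz":0,"claw":0},
    {"dx":0.001,"dy":0,"dz":0,"wx":0,"wy":0,"wz":0,"claw":0},
    {"dx":0,"dy":0,"dz":0,"wx":0,"wy":0,"wz":0,"claw":0}
  ]
}}

```text
clock: 52.85
tool_pos: [0.6005, -0.1669, 0.1425]
eef_rot: [0.754, 0.657, -0.001, 0.001]
contact_force: [-1.6, -8.9, 2.8]
opening: 0.002
```

```bash
python3 -c "
from h import *
gate()"
```

```text
gate frame [-0.0001 -0.0584  0.0025] F [-0.5 -9.   2.8]
t 52.85 pos [ 0.6005 -0.1669  0.1425] x [ 0.137  0.991 -0.002] z [-0.    -0.002 -1.   ] op 0.002 F [-1.6 -8.9  2.8]
```

>>> {"fn": "drive_tool", "kwargs": {
  "commands": [
    {"dx":0.002,"dy":0,"dz":0,"wx":0,"wy":0,"wz":0,"claw":0},
    {"dx":0.002,"dy":0,"dz":0,"wx":0,"wy":0,"wz":0,"claw":0},
    {"dx":0.002,"dy":0,"dz":0,"wx":0,"wy":0,"wz":0,"claw":0},
    {"dx":0,"dy":0,"dz":0,"wx":0,"wy":0,"wz":0,"claw":0}
  ]
}}

```text
clock: 53.25
tool_pos: [0.6004, -0.1663, 0.1431]
eef_rot: [0.755, 0.656, -0.003, 0.003]
contact_force: [-3.5, -16.5, 7.2]
opening: 0.002
```

```bash
python3 -c "
from h import *
gate()"
```

```text
gate frame [-0.0003 -0.0577  0.0031] F [ -1.5 -16.8   7.2]
t 53.25 pos [ 0.6004 -0.1663  0.1431] x [ 0.14   0.99  -0.009] z [-0.001 -0.009 -1.   ] op 0.002 F [ -3.5 -16.5   7.2]
```

>>> {"fn": "drive_tool", "kwargs": {
  "commands": [
    {"dx":-0.01,"dy":0,"dz":0,"wx":0,"wy":0,"wz":0,"claw":0},
    {"dx":-0.015,"dy":0,"dz":0,"wx":0,"wy":0,"wz":0,"claw":0},
    {"dx":-0.015,"dy":0,"dz":-0.01,"wx":0,"wy":0,"wz":0,"claw":0},
    {"dx":-0.01,"dy":0,"dz":-0.04,"wx":0,"wy":0,"wz":0,"claw":0},
    {"dx":0,"dy":0,"dz":-0.05,"wx":0,"wy":0,"wz":0,"claw":0},
    {"dx":0,"dy":0,"dz":-0.03,"wx":0,"wy":0,"wz":0,"claw":0},
    {"dx":0,"dy":0,"dz":0,"wx":0,"wy":0,"wz":0,"claw":0},
    {"dx":0,"dy":0,"dz":0,"wx":0,"wy":0,"wz":0,"claw":0}
  ]
}}

```text
clock: 54.05
tool_pos: [0.5952, -0.2064, 0.2726]
eef_rot: [0.753, 0.658, 0.002, -0.001]
contact_force: [-0.4, -0.5, -1.2]
opening: 0.008
```

```bash
python3 - <<'E'
from h import *
gate();snap('wrist','w18')
i=cv2.imread('pics/w18.png')[0:330,130:400];cv2.imwrite('pics/w18b.png',cv2.resize(i,None,fx=1.8,fy=1.8,interpolation=cv2.INTER_CUBIC))
E
```

```text
gate frame [-0.0005 -0.0982  0.1326] F [-0.3 -0.6 -1.2]
t 54.05 pos [ 0.5952 -0.2064  0.2726] x [0.134 0.991 0.005] z [ 0.001  0.004 -1.   ] op 0.008 F [-0.4 -0.5 -1.2]
```

View pics/w18b.png

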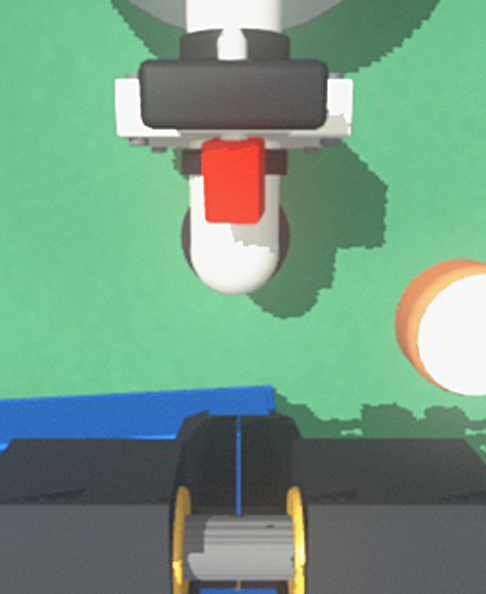

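```bash
python3 -c "
from h import *
print(r.finish_job())"
```

```text
the job is handed in; nothing more can be done
None
```

The job is done and handed in at about 54 s of the 210 s allowed.

**Gate and pin:** I pressed the gate down to its stop, which gave a firm 21 N at the shut height. I then put the lockout pin through the frame and blade.

**Cover:** It went a quarter turn anticlockwise and came off without binding. It lies flat on the bench, handle up, clear of the trap and the push stick.

**Offcuts:** There were three in the trap: the pale one with a sawn corner, the mid-brown one and the second pale one. No dark brown one (offcut 4) was there. All three are in the blue tote.

**Last checks:**
- **Late fix to the pin:** after the offcuts, a close-up showed the pin head standing about 2–3 mm off the ear. I pushed it in again with closed fingers until it stopped at about 17 N, after roughly 1 mm of travel.
- **Pin now:** the last picture shows the head against the ear. It was taken from above, so I could not measure a gap of a millimetre or so.
- **Tip reading:** before that push, one rough camera reading put the tip about 26 mm past the hole, against the 30 mm that counts as home. I did not measure it again.
- **Rest of the scene:** the pictures taken after the last offcut was placed showed the tote, wax tin, push stick and tape with nothing visibly moved.
- **One odd reading:** while picking up the first offcut the gripper stopped 7 mm high with about 7 N of upward force. I did not find out why, but the offcut came out normally.

I viewed 17 pictures, three over the budget of 14.

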